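Clamp a gang of battens in the drilling jig with its thumb wedge

TASK

Get the drilling jig ready to drill the battens: draw the thumb wedge fully back and pull the sliding jaw open, lay every batten flat in the jig and push its end in under the drill bridge up to the end stop. Then close the jaw so that the battens lie side by side without gaps against the fence, and slide the thumb wedge along its ramp until it jams the jaw's bar fast. Leave the glue bottle, the sanding block and the try square where they are.

Things in the scene. Friction and masses are not known exactly. Their poses are not given: they have to be found in the camera images.
- jig: Fixed wooden gang-drilling jig: plywood base 200 (x) by 273 (y), 12 mm thick. Origin: on the table under the fence's inner face, level in x with the centre of a batten that is home. +x points from the robot to the end stop, +y left, z up; jig coordinates below are in mm in this frame. Home for the battens: length along x, centre at x 0, z 24, and y -12, -36, -60, -84 in turn from the fence.
- fence (a point): On the fence's inner face, at jig (-40, 0, 34), its top edge. The fence is a beech strip 22 mm thick, x -85 to 75, standing on the +y side of its inner face, top at z 34. The battens lie flat on the base board (its top at z 12) on the -y side of the fence.
- bridge_edge (a point): Near lower edge of the drill bridge, at jig (35, -60, 40). The bridge is a beech strip, x 35 to 97, y -195 to 22, z 40 to 54, overhanging the board from the end stop, whose face is at x 75. Slats pass under it with 4 mm to spare and lie 40 mm deep under it when home. It carries 4 steel drill bushes at x 55, y -12, -36, -60, -84, one over each batten of a closed pack.
- bridle_top (a point): Middle of the top of the bridle, the block that guides the bar and holds the wedge's ramp (its sloping roof): jig x -63 to 7, y -231 to -191, this point at (-28, -211, 54); its near end is 5 mm higher.
- bar_slide (a joint): Slide of the bar with the jaw, in m: the clear gap between fence and jaw, 0 (shut) to 0.165 (wide open); it grows as the jaw moves towards the jig's -y. Starts 0.015 to 0.035. Moves stiffly, 3 N of friction, and stays where it is left; a jammed wedge holds it with several N more.
- bar: The sliding bar: a beech jaw 95 mm long (jig x -75 to 20), 20 thick, z 13 to 35, with a grip block on top and a 30 x 18 mm pine tail, 198 mm long, that runs back to -y through the bridle. Origin: coincides with the jig's when the gap is 0, same axes; the jaw face is at its y = 0.
- jaw_grip (a point): Centre of the upright grip block on the jaw, 50 mm above the table: 40 mm (jig x) by 18 mm (jig y), 26 mm tall (z 35 to 61). It can be taken from above across its 18 mm.
- wedge_slide (a joint): Slide of the thumb wedge along its ramp, in m: 0 is fully back; it grows as the wedge is pushed in, towards the jig's +x and 7 degrees downwards. It meets the bar at 0.030 and jams within about 0.001 to 0.004 more. Starts jammed, at about 0.030. 2.5 N of friction when free; a push of 12 to 15 N jams it well; it then stays by itself until pulled back (up to about 15 N).
- wedge: Pine thumb wedge, 120 mm long, 18 wide, lying across the bar's tail in the slot of the bridle under its sloping roof (the ramp), thin end towards the jig's +x. Axes as the jig's. Origin: on its flat underside, 90 mm ahead of the thumb tab's middle, at jig y -211; x 0 and z 32 when it meets the bar.
- thumb_tab (a point): On the wedge's thumb tab, the upright block at its thick end on the robot's side of the bridle: 14 mm (jig x) by 20 mm (jig y), free for 30 mm above the wedge; this point is on its middle line, 12 mm below its top. At jig (-90, -211, 70) when jammed, (-120, -211, 74) when fully back.
- batten1: Planed pine batten of square section, 150 x 24 x 24 mm, 30 to 60 g. Origin: its centre, 12 mm above what it lies on; x along its length. Both ends and all four faces are alike. Three or four battens are there; an absent one reads None. Starts lying on the table to the left or right of the jig.
- batten2: Planed pine batten of square section, 150 x 24 x 24 mm, 30 to 60 g. Origin: its centre, 12 mm above what it lies on; x along its length. Both ends and all four faces are alike. Three or four battens are there; an absent one reads None. Starts lying on the table to the left or right of the jig.
- batten3: Planed pine batten of square section, 150 x 24 x 24 mm, 30 to 60 g. Origin: its centre, 12 mm above what it lies on; x along its length. Both ends and all four faces are alike. Three or four battens are there; an absent one reads None. Starts lying on the table to the left or right of the jig.
- batten4: Planed pine batten of square section, 150 x 24 x 24 mm, 30 to 60 g. Origin: its centre, 12 mm above what it lies on; x along its length. Both ends and all four faces are alike. Three or four battens are there; an absent one reads None. Starts lying on the table to the left or right of the jig.
- glue: White glue bottle standing beyond the jig, 54 mm across, 145 tall. Origin: centre of its underside. Bystander.
- sanding_block: Cork sanding block, 107 x 64 x 32 mm, beyond the jig. Origin: centre of its underside. Bystander.
- try_square: Try square lying flat far to the left: wooden stock 110 x 22 x 16 mm, steel blade 150 mm. Origin: underside, at the outer end of the stock where the blade joins. Bystander.
Not all that is in view belongs to the job. Leave any green or purple look-alike of the batten2 alone. Leave any turquoise look-alike of the batten1 alone.

How it is judged:
By the outcome, as a careful person would: the job done as asked, in the order asked, and still so for the second after the job is handed in, with the robot touching nothing.
Of batten1, batten2, batten3, batten4 only 3 to 4 are there at a start; the rules pass over those that are not, and their reading is None.
At some moment in a run one of batten1, batten2, batten3, batten4 may be knocked a few centimetres aside while the robot is not near it.
Once in a run the grip may slacken for a moment while it holds something.
It also fails if it takes over 210 s, if anything falls off the work surface, if the arm or the gripper's body presses on something with over 40 N, if the wrist force passes 120 N, or if a joint passes its speed limit or range.

ROBOT

A 6-joint arm with a two-finger parallel gripper is mounted at the origin on the work surface. World frame = base frame: x ahead of the robot, y to its left, z up, the work surface at z = 0. Lengths are in m, angles in rad, forces in N, time in s.
With the tool pointing down it reaches from about 0.3 to 0.775 m from the base axis. Payload 14.6 kg.
Tool frame: the origin (TCP) lies midway between the tips of the shut fingers; the grasp point (between the pads) lies 19 mm behind it; z points along the fingers, y is the direction in which the jaws open and shut (so a half turn about z gives the same grasp; the last joint's range is limited). The gripper opens to 85 mm and grips with 20 to 120 N. Pads are 22 mm wide; open, the fingers measure 114 mm over their backs; the gripper's body (76 mm by 85 mm) begins 54 mm behind the grasp point. The pads swing forward as they close: fully open they stand 13 mm farther back than shut.
Start: joints at [-1.35, 0.3, 1.521, -0, 1.321, -0.067], TCP at [0.156, -0.527, 0.231] pointing down, gripper open.
Joint ranges: [-3.03, 3.03], [-0.79, 2.21], [0.23, 2.52], [-1.04, 4.18], [0, 3.07], [-2.55, 2.55]. Speed limits (rad/s): [2.22, 2.22, 2.57, 3.14, 3.14, 3.14].

INTERFACE

Orientations are given as a unit quaternion [w, x, y, z].
In Python, from bench import manip, vision, nets gives the robot as it stands.
- The arm moves only by the tool carry_out, never from a script. Its argument "increments" is a list of rows, each an object with "claw": the finger opening in mm, from 0 to 85.4; "offset": the shift along the tool's x, y, z in units of 25 mm (1.0 is 25 mm), a list of three; "spin": the turn about the tool's z in units of 6 degrees (1.0 is 6 degrees). In form: [{"claw": claw, "offset": [tx, ty, tz], "spin": spin}, ...]. A call has 1 to 10 rows; each row shifts and turns the commanded pose from where the row before left it, along the tool's axes as they then stand; what a row does not reach is not made up. A row lasts 1/12 s, in which the tool goes at most 41.7 mm and 7.16 degrees, less where a joint would pass 70% of its speed; a pose out of reach is approached as far as the arm can. A call is refused whole if a number of a shift passes 1 or a number of a turn 1, either way. A call with a gripper value outside its range is refused whole. The fingers move at their own pace and stop on an object; "newtons" is the grip in N (left out, the last holds). Time passes only in rows, so rows that do not move let the fingers close. It gives the time, the measured TCP pose, the force and the opening at its end, in the units of the state.
- manip.sense(): the state, without advancing time (a new reading comes with each control period).
- vision.camera(name): name is "scene" or "top"; returns a dict with "img" (400x640x3 uint8, red, green, blue), "z_map" (400x640 float32, m along the optical axis (not along the pixel's ray), 0 where there is no reading), "camera_matrix" (3x3 intrinsics, pixels), "R" (3x3) and "t" (3): a world point X has camera coordinates R X + t. Camera axes: x right, y down, z forward; pixel columns grow to the right and rows downward; lengths in m; the calibration is good to about 2 mm. A picture is of the moment at which its call begins.
- manip.sign_off(): hands the job in, once; it reports no verdict.
Trained networks look in a picture, given as the dict that the camera call returned (one of the last four; its "shot" number tells which), for a name from the list of things; names that differ only in an ending like _2 or _b are one class to them, and where a whole thing is asked for, a point or a joint stands for the part that bears it (a point fixed in the world has none). Each returns a list of dicts, best first, with "score" (0 to 1); they miss things now and then, are a little off and sometimes report something else, mostly with a low value. They report only what shows in the picture. A call takes as long as a camera call. They do not tell look-alikes from the thing itself.
- nets.recognise(picture, thing): "xyz" ([x, y, z] in m, in world coordinates, good to about 4 mm: the middle of the surface that is visible of it).
- nets.trace(picture, thing): "region" (400x640 bool, what is visible of it).
The state is a dict: "clock": time; "qpos": joint angles; "qvel": joint speeds; "effort": joint torques, N m; "ee_pos": TCP position; "eef_rot": TCP orientation; "contact_force": force on the tool from outside, world axes, zero at the start; "moment": the same for the moment, N m; "grip_width": finger opening in m.
Only numpy, scipy, OpenCV 4.12 (cv2) and the standard library are available. Lean on these libraries where they do the work, as an engineer would, in place of code of your own. Each camera call takes 0.05 s, during which the arm holds its last target.

## Working session

There is one attempt and no reset: what is moved stays moved. The work goes in short steps, Python scripts to look and compute and a tool call to move; the robot and the scene stay as the last step left them, time stands still between calls to the robot, and variables do not carry over. Pictures are saved under pics/ and viewed, and the job is handed in when it is done.

Besides the shell and the picture viewer there is one more tool, called after ">>>" as name([rows], argument=value, ...), one row to a line, values as JSON. carry_out: Moves the arm, as the interface text tells. Its arguments: {"type":"object","properties":{"increments":{"type":"array","items":{"type":"object","properties":{"claw":{"type":"number"},"offset":{"type":"array","items":{"type":"number"}},"spin":{"type":"number"}}}},"newtons":{"type":"number"}},"required":["increments"]}

```bash
mkdir -p pics; ls; python3 - <<'E'
from bench import manip, vision, nets
import cv2,numpy as np
print(manip.sense())
for n in ["scene","top"]:
    p=vision.camera(n); cv2.imwrite(f"pics/{n}0.png",p["img"][:,:,::-1]); print(n,p["camera_matrix"],p["R"],p["t"])
    for th in ["jig","fence","bridge_edge","bridle_top","jaw_grip","thumb_tab","wedge","batten1","batten2","batten3","batten4"]:
        print(th,[(np.round(d["xyz"],3).tolist(),round(d["score"],2)) for d in nets.recognise(p,th)])
E
```

```text
pics
{'clock': 0.0, 'qpos': array([-1.34961042e+00,  3.00449685e-01,  1.52162150e+00,  1.37384020e-05,
        1.32067863e+00, -6.65932991e-02]), 'qvel': array([-0.0008007 , -0.00058718, -0.00121507,  0.00047537,  0.00023094,
        0.00110489]), 'effort': array([-1.10766294e-03, -5.43502915e+01, -3.61792016e+01, -1.63868212e-04,
        4.05337574e-03,  1.71356612e-05]), 'ee_pos': array([ 0.1560531 , -0.52714237,  0.23071596]), 'eef_rot': array([-5.77370300e-04,  9.89665819e-01,  1.43391885e-01, -3.80432854e-05]), 'contact_force': array([0.38230925, 0.39391384, 0.35976395]), 'moment': array([-0.02452887, -0.00107802, -0.00475259]), 'grip_width': 0.08508489701126254}
scene [[374.72924207   0.         328.42464519]
 [  0.         374.72924207 198.6590637 ]
 [  0.           0.           1.        ]] [[-0.87610735  0.48202481  0.00938074]
 [ 0.3211287   0.59796149 -0.73438302]
 [-0.35960016 -0.64038594 -0.67867045]] [ 0.45905327 -0.18085177  1.36078524]
jig [([0.607, 0.108, 0.035], 0.73)]
fence [([0.611, 0.105, 0.033], 0.97), ([0.579, 0.132, 0.033], 0.63), ([0.517, -0.024, 0.047], 0.15
[... 1631 characters left out ...]
[0.407, -0.368, 0.022], 0.94), ([0.55, -0.351, 0.028], 0.9), ([0.559, 0.344, 0.024], 0.82), ([0.403, 0.358, 0.026], 0.8)]
batten2 [([0.683, 0.463, 0.024], 0.97), ([0.69, -0.42, 0.024], 0.95), ([0.407, -0.368, 0.022], 0.94), ([0.55, -0.351, 0.028], 0.9), ([0.559, 0.344, 0.024], 0.82), ([0.403, 0.358, 0.026], 0.8)]
batten3 [([0.683, 0.463, 0.024], 0.97), ([0.69, -0.42, 0.024], 0.95), ([0.407, -0.368, 0.022], 0.94), ([0.55, -0.351, 0.028], 0.9), ([0.559, 0.344, 0.024], 0.82), ([0.403, 0.358, 0.026], 0.8)]
batten4 [([0.683, 0.463, 0.024], 0.97), ([0.69, -0.42, 0.024], 0.95), ([0.407, -0.368, 0.022], 0.94), ([0.55, -0.351, 0.028], 0.9), ([0.559, 0.344, 0.024], 0.82), ([0.403, 0.358, 0.026], 0.8)]
```

View pics/scene0.png

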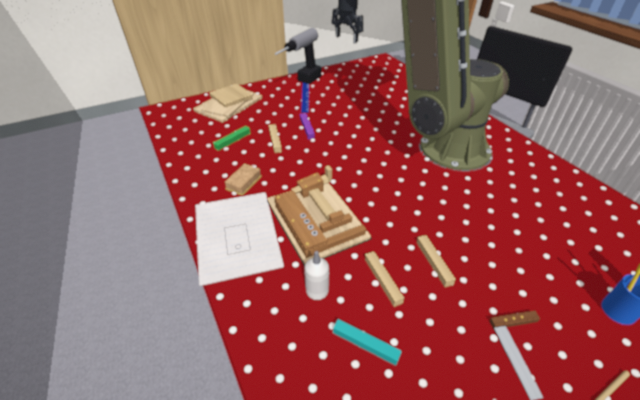

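View pics/top0.png

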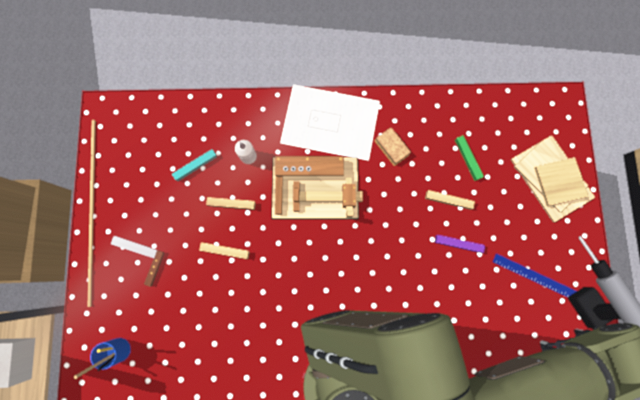

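```bash
cat > h.py <<'E'
from bench import manip, vision, nets
import cv2,numpy as np
def cloud(p):
    K,R,t=p["camera_matrix"],p["R"],p["t"]; z=p["z_map"].astype(float)
    v,u=np.mgrid[0:400,0:640]
    C=np.stack([(u-K[0,2])/K[0,0]*z,(v-K[1,2])/K[1,1]*z,z],-1)
    W=(C-t)@R
    W[z<=0]=np.nan
    return W
def proj(p,X):
    C=p["R"]@np.asarray(X,float)+p["t"]; q=p["camera_matrix"]@C; return q[:2]/q[2]
def show(p,name,c,r,s):
    x,y=c; im=p["img"][max(0,y-r[1]):y+r[1],max(0,x-r[0]):x+r[0],::-1]
    cv2.imwrite(f"pics/{name}.png",cv2.resize(im,None,fx=s,fy=s,interpolation=cv2.INTER_CUBIC))
E
python3 - <<'E'
from h import *
p=vision.camera("top"); show(p,"jt",(315,188),(60,45),6)
q=vision.camera("scene"); show(q,"js",(320,215),(65,50),6)
for n,pp in(("t",p),("s",q)):
    np.savez(n+"0.npz",W=cloud(pp),img=pp["img"])
W=cloud(p); m=(abs(W[...,0]-.57)<.2)&(abs(W[...,1]-0.03)<.2)
z=W[...,2][m]; print(np.histogram(z,bins=np.arange(-.02,.1,.004)))
E
```

```text
(array([   0,    0,   25,  794, 4196, 3916,  870, 1186, 1034,  148,   12,
        107,  396,  439,  140,   41,   49,  431,  812,  343,   66,   10,
          2,    4,    6,   19,    4,    0,    0]), array([-0.02 , -0.016, -0.012, -0.008, -0.004,  0.   ,  0.004,  0.008,
        0.012,  0.016,  0.02 ,  0.024,  0.028,  0.032,  0.036,  0.04 ,
        0.044,  0.048,  0.052,  0.056,  0.06 ,  0.064,  0.068,  0.072,
        0.076,  0.08 ,  0.084,  0.088,  0.092,  0.096]))
```

View pics/jt.png

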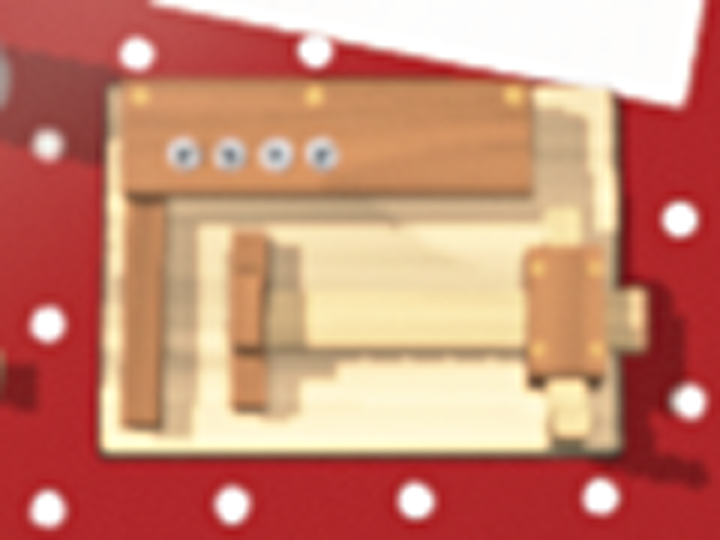

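View pics/js.png

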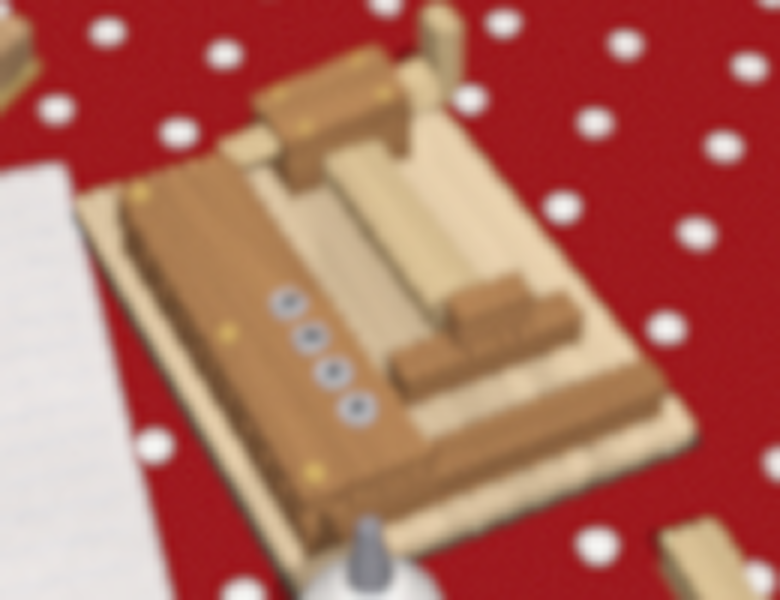

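```bash
cat > fit.py <<'E'
from h import *
from scipy.optimize import least_squares
T=[(184,155,55,-12,54),(230,155,55,-36,54),(276,155,55,-60,54),(322,155,55,-84,54),(125,193,35,22,54),(530,193,35,-195,54),(532,86,97,-195,54),(124,81,97,22,54),(122,427,-85,22,34),(160,428,-85,0,34)]
S=[(358,408,55,-12,54),(334,371,55,-36,54),(312,337,55,-60,54),(290,302,55,-84,54),(128,198,97,-195,54),(310,522,97,22,54)]
p=vision.camera("top");q=vision.camera("scene")
def jw(a,j):
    c,s=np.cos(a[2]),np.sin(a[2]); j=np.asarray(j,float)/1000
    return np.array([a[0]+c*j[0]-s*j[1],a[1]+s*j[0]+c*j[1],j[2]])
def f(a,top=1,sc=1):
    r=[]
    if top:
        for u,v,*j in T: r+=list(proj(p,jw(a,j))-[255+(u-2.5)/6,143+(v-2.5)/6])
    if sc:
        for u,v,*j in S: r+=list(proj(q,jw(a,j))-[255+(u-2.5)/6,165+(v-2.5)/6])
    return np.array(r)
for kw in ((1,0),(0,1),(1,1)):
    s=least_squares(f,[.57,.1,0],args=kw,loss='soft_l1'); print(kw,np.round(s.x,4)); print(np.round(f(s.x,*kw).reshape(-1,2),1).tolist())
E
python3 fit.py
python3 - <<'E'
from h import *
p=vision.camera("top")
W=cloud(p)
# robust table plane & heights offset
m=(abs(W[...,0]-.57)<.3)&(abs(W[...,1]-0.0)<.45)&(abs(W[...,2])<.006)
A=np.c_[W[m][:,:2],np.ones(m.sum())]; print(np.linalg.lstsq(A,W[m][:,2],rcond=None)[0])
for nm,c in (("L1",(.559,.344)),("L2",(.403,.358)),("R",(.55,-.351))):
    b=(np.hypot(W[...,0]-c[0],W[...,1]-c[1])<.09)
    for d in nets.trace(p,"batten1"):
        g=d["region"]&b
        if g.sum()<d["region"].sum()*.7: continue
        P=W[d["region"]]; P=P[P[:,2]>.014]
        r=cv2.minAreaRect((P[:,:2]*1000).astype(np.float32)); print(nm,len(P),r,P[:,2].mean(), d["score"])
E
```

```text
(1, 0) [ 0.6033  0.1798 -0.024 ]
[[0.2, 0.2], [0.1, 0.3], [0.1, 0.3], [0.1, 0.3], [-1.0, 0.1], [0.8, 0.2], [0.3, -1.1], [-0.4, -0.4], [-0.5, -0.0], [0.2, -0.2]]
(0, 1) [ 0.6024  0.1795 -0.0233]
[[0.4, 0.4], [0.5, 0.6], [0.3, 0.4], [0.3, 0.6], [-1.9, -1.7], [-0.7, -4.0]]
(1, 1) [ 0.603   0.1798 -0.0239]
[[0.2, 0.3], [0.1, 0.3], [0.1, 0.4], [0.1, 0.4], [-1.0, 0.2], [0.8, 0.3], [0.3, -1.0], [-0.4, -0.3], [-0.5, 0.1], [0.2, -0.1], [0.3, 0.5], [0.3, 0.7], [0.2, 0.6], [0.1, 0.7], [-2.1, -1.6], [-0.8, -3.9]]
[ 0.00029343  0.0009441  -0.00037273]
L1 370 ((557.6728515625, 346.2364807128906), (149.7138214111328, 25.519084930419922), 83.29206848144531) 0.023452797526434255 0.74
L2 378 ((408.719482421875, 364.7283020019531), (151.6586456298828, 23.94809341430664), 78.43922424316406) 0.02414319476426688 0.71
R 373 ((553.6506958007812, -352.04083251953125), (149.12515258789062, 25.818017959594727), 74.30166625976562) 0.02266048563687306 0.96
```

```bash
cat >> h.py <<'E'
J=(0.603,0.1798,-0.0239)
def jw(j,a=J):
    c,s=np.cos(a[2]),np.sin(a[2]); j=np.asarray(j,float)/1000
    return np.array([a[0]+c*j[0]-s*j[1],a[1]+s*j[0]+c*j[1],j[2]])
def wj(P,a=J):
    c,s=np.cos(a[2]),np.sin(a[2]); P=np.asarray(P,float); d=P[...,:2]-a[:2]
    return np.stack([c*d[...,0]+s*d[...,1],-s*d[...,0]+c*d[...,1],P[...,2]],-1)*1000
def th():
    q=manip.sense()["eef_rot"]; return 2*np.arctan2(q[2],q[1])
def delta(X,theta=None):
    """spin units then offset units (after the spin) to world TCP X"""
    s=manip.sense(); t0=th(); theta=t0 if theta is None else theta
    d=np.asarray(X)-s["ee_pos"]; c,si=np.cos(theta),np.sin(theta)
    print("t",round(s["clock"],2),"spin",round(-np.degrees((theta-t0+np.pi/2)%np.pi-np.pi/2)/6,3),"off",np.round([ (c*d[0]+si*d[1])/.025,(si*d[0]-c*d[1])/.025,-d[2]/.025],3))
E
python3 - <<'E'
from h import *
p=vision.camera("top");q=vision.camera("scene")
for j in [(-97,-201,82),(-97,-221,82),(-83,-211,82),(-63,-231,59),(-63,-191,59),(7,-191,51)]:
    print(j,(proj(p,jw(j))-[255,143])*6,(proj(q,jw(j))-[255,165])*6)
# jaw face: line v=320 zoom
for g in (15,20,25,30,35): print(g,(proj(p,jw((-27,-g,35)))-[255,143])*6,(proj(p,jw((-27,-g-10,61)))-[255,143])*6)
delta(jw((-90,-211,150)),J[2]); delta(jw((-90,-211,52)),J[2])
E
```

```text
(-97, -201, 82) [550.29374786 435.59905736] [463.53167564  21.26542692]
(-97, -221, 82) [590.05452475 435.62645496] [ 4.45246987e+02 -3.72198801e-01]
(-83, -211, 82) [569.81748013 408.03681757] [429.86417101  18.05455812]
(-63, -231, 59) [604.71367063 376.00929976] [377.39230188  42.64707513]
(-63, -191, 59) [526.95073808 375.93819405] [412.49252115  87.00498216]
(7, -191, 51) [524.69531258 245.87546795] [286.69455534 140.1926691 ]
15 [188.55703719 315.09062492] [204.39135076 305.99264847]
20 [198.08393933 315.1015123 ] [214.10486802 306.00408323]
25 [207.61015659 315.11239889] [223.81767328 306.01551715]
30 [217.13568905 315.12328471] [233.52976662 306.02695024]
35 [226.66053679 315.13416973] [243.2411481  306.03838248]
t 1.7 spin 2.977 off [ 13.595 -20.266   3.25 ]
t 1.7 spin 2.977 off [ 13.595 -20.266   7.17 ]
```

>>> carry_out([
  {"spin": 1, "offset": [0, 0, 0], "claw": 60},
  {"spin": 1, "offset": [0, 0, 0], "claw": 60},
  {"spin": 0.98, "offset": [0, 0, 0], "claw": 60},
  {"spin": 0, "offset": [0.67, -1, 0], "claw": 60},
  {"spin": 0, "offset": [0.67, -1, 0], "claw": 60},
  {"spin": 0, "offset": [0.67, -1, 0], "claw": 60},
  {"spin": 0, "offset": [0.67, -1, 0], "claw": 60},
  {"spin": 0, "offset": [0.67, -1, 0], "claw": 60},
  {"spin": 0, "offset": [0.67, -1, 0], "claw": 60},
  {"spin": 0, "offset": [0.67, -1, 0], "claw": 60},
], newtons=80)

```text
clock: 2.53
ee_pos: [0.2781, -0.354, 0.2314]
eef_rot: [0.0, 1.0, -0.012, 0.0]
contact_force: [0.5, 0.7, 0.2]
grip_width: 0.06
```

>>> carry_out([
  {"spin": 0, "offset": [0.67, -1, 0], "claw": 60},
  {"spin": 0, "offset": [0.67, -1, 0], "claw": 60},
  {"spin": 0, "offset": [0.67, -1, 0], "claw": 60},
  {"spin": 0, "offset": [0.67, -1, 0], "claw": 60},
  {"spin": 0, "offset": [0.67, -1, 0], "claw": 60},
  {"spin": 0, "offset": [0.67, -1, 0], "claw": 60},
  {"spin": 0, "offset": [0.67, -1, 0], "claw": 60},
  {"spin": 0, "offset": [0.67, -1, 0], "claw": 60},
  {"spin": 0, "offset": [0.67, -1, 0], "claw": 60},
  {"spin": 0, "offset": [0.67, -1, 0], "claw": 60},
])

```text
clock: 3.37
ee_pos: [0.4518, -0.108, 0.2315]
eef_rot: [0.0, 1.0, -0.012, 0.0]
contact_force: [-0.6, -0.0, 0.7]
grip_width: 0.0605
```

```bash
python3 - <<'E'
from h import *
s=manip.sense();print(s["ee_pos"],s["contact_force"],s["grip_width"])
delta(jw((-90,-211,52)),J[2])
p=vision.camera("top");cv2.imwrite("pics/t1.png",p["img"][:,:,::-1])
print([(np.round(d["xyz"],3).tolist(),round(d["score"],2)) for d in nets.recognise(p,"batten1")])
E
```

```text
[ 0.45176071 -0.10798047  0.23145912] [-0.55178765 -0.00296677  0.66785635] 0.06053920041370295
t 3.37 spin -0.002 off [ 2.173 -3.213  7.178]
[([0.682, 0.463, 0.022], 0.9), ([0.407, 0.355, 0.023], 0.86), ([0.553, -0.349, 0.028], 0.84), ([0.689, -0.422, 0.025], 0.65), ([0.559, 0.343, 0.022], 0.64), ([0.41, -0.369, 0.021], 0.57), ([0.597, 0.077, 0.012], 0.16)]
```

View pics/t1.png

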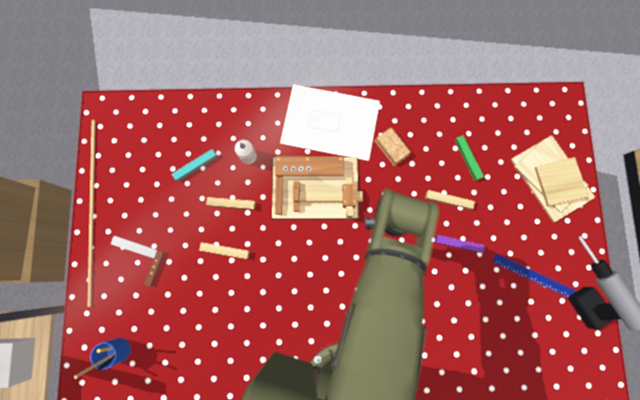

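>>> carry_out([
  {"offset": [0.543, -0.803, 0.8], "claw": 60},
  {"offset": [0.543, -0.803, 0.8], "claw": 60},
  {"offset": [0.543, -0.803, 0.8], "claw": 60},
  {"offset": [0.543, -0.803, 0.8], "claw": 60},
  {"offset": [0, 0, 0.8], "claw": 60},
  {"offset": [0, 0, 0.8], "claw": 60},
  {"offset": [0, 0, 0.8], "claw": 60},
  {"offset": [0, 0, 0.8], "claw": 60},
  {"offset": [0, 0, 0.4], "claw": 60},
  {"offset": [0, 0, 0.2], "claw": 60},
])

```text
invalid input at $.increments[0]: expected keys claw, offset, spin
```

```bash
python3 - <<'E'
from h import *
delta(jw((-90,-211,52)),J[2])
p=vision.camera("scene");show(p,"s2",(330,200),(65,50),6)
E
```

```text
t 3.47 spin 0.029 off [ 2.144 -3.164  7.169]
```

View pics/s2.png

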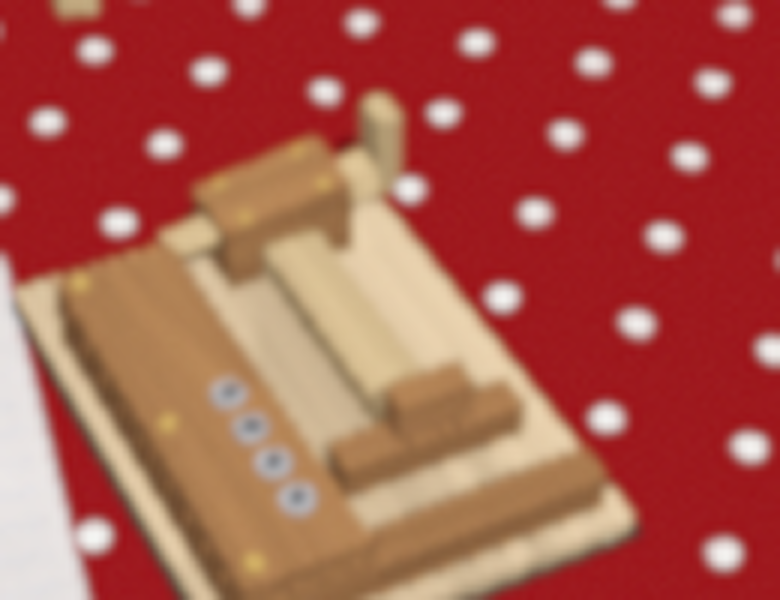

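>>> carry_out([
  {"spin": 0, "offset": [0.54, -0.8, 0.8], "claw": 60},
  {"spin": 0, "offset": [0.54, -0.8, 0.8], "claw": 60},
  {"spin": 0, "offset": [0.54, -0.8, 0.8], "claw": 60},
  {"spin": 0, "offset": [0.53, -0.77, 0.8], "claw": 60},
  {"spin": 0, "offset": [0, 0, 0.8], "claw": 60},
  {"spin": 0, "offset": [0, 0, 0.8], "claw": 60},
  {"spin": 0, "offset": [0, 0, 0.8], "claw": 60},
  {"spin": 0, "offset": [0, 0, 0.8], "claw": 60},
  {"spin": 0, "offset": [0, 0, 0.4], "claw": 60},
  {"spin": 0, "offset": [0, 0, 0.2], "claw": 60},
])

```text
clock: 4.35
ee_pos: [0.506, -0.0322, 0.0551]
eef_rot: [-0.0, 1.0, -0.013, -0.001]
contact_force: [-1.7, 0.0, -0.2]
grip_width: 0.06
```

```bash
python3 - <<'E'
from h import *
delta(jw((-90,-211,52)),J[2])
p=vision.camera("scene");show(p,"s3",(330,200),(65,50),6)
E
```

```text
t 4.35 spin -0.012 off [ 0.076 -0.129  0.125]
```

View pics/s3.png

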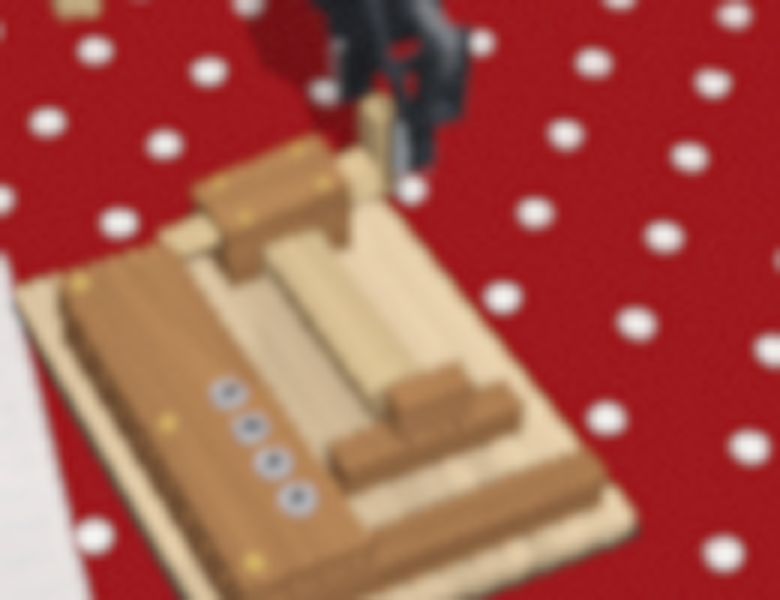

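>>> carry_out([
  {"spin": 0, "offset": [0.1, -0.05, 0], "claw": 30},
  {"spin": 0, "offset": [0, 0, 0], "claw": 10},
  {"spin": 0, "offset": [0, 0, 0], "claw": 10},
  {"spin": 0, "offset": [0, 0, 0], "claw": 10},
  {"spin": 0, "offset": [0, 0, 0], "claw": 10},
  {"spin": 0, "offset": [0, 0, 0], "claw": 10},
], newtons=80)

```text
clock: 4.9
ee_pos: [0.5099, -0.0293, 0.0576]
eef_rot: [-0.001, 1.0, -0.012, 0.001]
contact_force: [-1.2, 9.6, 7.8]
grip_width: 0.018
```

>>> carry_out([
  {"spin": 0, "offset": [-0.2, 0, -0.03], "claw": 10},
  {"spin": 0, "offset": [-0.2, 0, -0.03], "claw": 10},
  {"spin": 0, "offset": [-0.2, 0, -0.03], "claw": 10},
  {"spin": 0, "offset": [-0.2, 0, -0.03], "claw": 10},
])

```text
clock: 5.23
ee_pos: [0.4897, -0.0289, 0.0602]
eef_rot: [-0.001, 1.0, -0.012, 0.001]
contact_force: [2.9, 10.6, -0.7]
grip_width: 0.0183
```

>>> carry_out([
  {"spin": 0, "offset": [-0.2, 0, -0.03], "claw": 10},
  {"spin": 0, "offset": [-0.12, 0, -0.02], "claw": 10},
  {"spin": 0, "offset": [-0.12, 0, -0.02], "claw": 10},
  {"spin": 0, "offset": [0, 0, 0], "claw": 10},
])

```text
clock: 5.57
ee_pos: [0.4793, -0.0286, 0.0617]
eef_rot: [-0.001, 1.0, -0.012, 0.002]
contact_force: [9.9, 9.8, -8.3]
grip_width: 0.0183
```

```bash
python3 - <<'E'
from h import *
print(manip.sense()["contact_force"],wj(manip.sense()["ee_pos"]))
p=vision.camera("scene");show(p,"s4",(330,200),(65,50),6)
E
```

```text
[ 9.8758683   9.75089091 -8.25018605] [-118.71294464 -211.29631902   61.66083797]
```

View pics/s4.png

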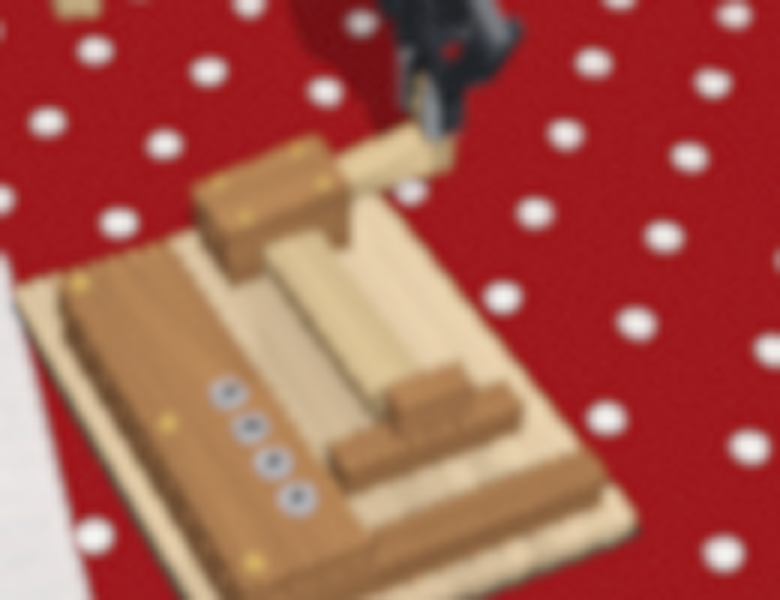

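>>> carry_out([
  {"spin": 0, "offset": [0.1, 0, 0], "claw": 50},
  {"spin": 0, "offset": [0, 0, 0], "claw": 50},
  {"spin": 0, "offset": [0, 0, 0], "claw": 50},
  {"spin": 0, "offset": [0, 0, -0.6], "claw": 50},
  {"spin": 0, "offset": [0, 0, -0.6], "claw": 50},
  {"spin": 0, "offset": [0, 0, -0.6], "claw": 50},
  {"spin": 0, "offset": [0, 0, 0], "claw": 50},
])

```text
clock: 6.2
ee_pos: [0.4819, -0.0299, 0.1087]
eef_rot: [0.0, 1.0, -0.012, 0.002]
contact_force: [0.8, 0.1, 1.0]
grip_width: 0.05
```

```bash
python3 - <<'E'
from h import *
delta(jw((-27.5,-45,40)),J[2])
p=vision.camera("top");show(p,"t5",(315,188),(60,45),6)
p=vision.camera("scene");show(p,"s5",(330,200),(65,50),6)
E
```

```text
t 6.2 spin -0.005 off [ 3.542 -6.701  2.748]
```

View pics/s5.png

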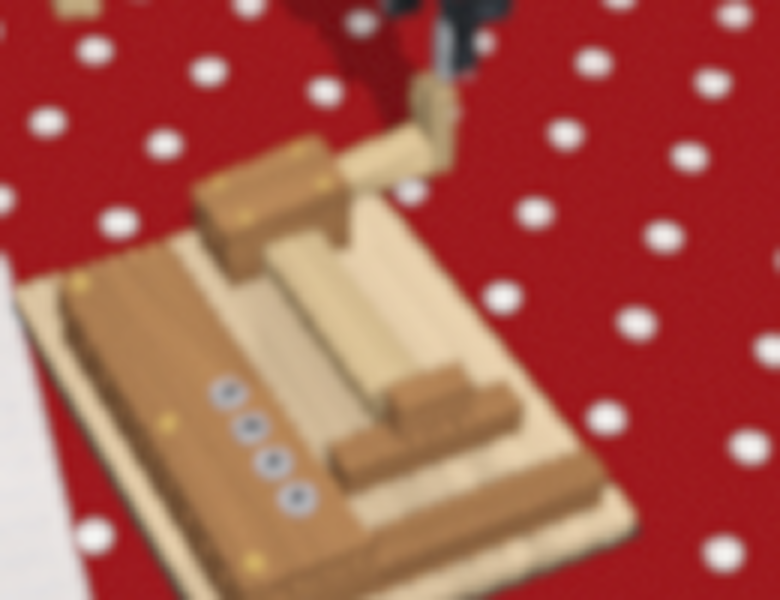

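>>> carry_out([
  {"spin": 0, "offset": [0.5, -0.95, 0], "claw": 50},
  {"spin": 0, "offset": [0.5, -0.95, 0], "claw": 50},
  {"spin": 0, "offset": [0.5, -0.95, 0], "claw": 50},
  {"spin": 0, "offset": [0.5, -0.95, 0], "claw": 50},
  {"spin": 0, "offset": [0.5, -0.95, 0], "claw": 50},
  {"spin": 0, "offset": [0.5, -0.95, 0], "claw": 50},
  {"spin": 0, "offset": [0.54, -1, 0], "claw": 50},
  {"spin": 0, "offset": [0, 0, 0.5], "claw": 50},
  {"spin": 0, "offset": [0, 0, 0.4], "claw": 50},
  {"spin": 0, "offset": [0, 0, 0], "claw": 50},
])

```text
clock: 7.13
ee_pos: [0.5715, 0.135, 0.08]
eef_rot: [0.001, 1.0, -0.012, -0.003]
contact_force: [0.2, -0.1, 0.5]
grip_width: 0.0499
```

```bash
python3 - <<'E'
from h import *
delta(jw((-27.5,-45,40)),J[2])
p=vision.camera("scene");show(p,"s6",(320,210),(65,50),6)
E
```

```text
t 7.13 spin -0.003 off [ 0.118 -0.021  1.599]
```

View pics/s6.png

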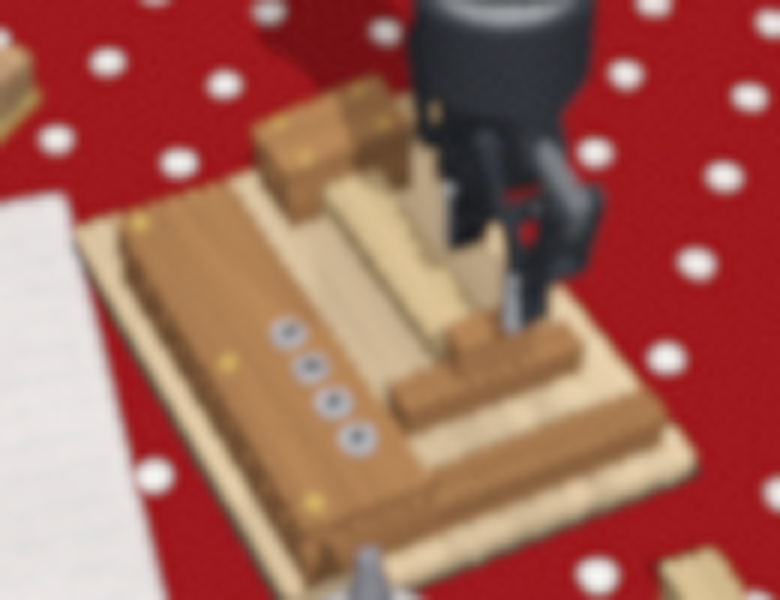

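View pics/t5.png

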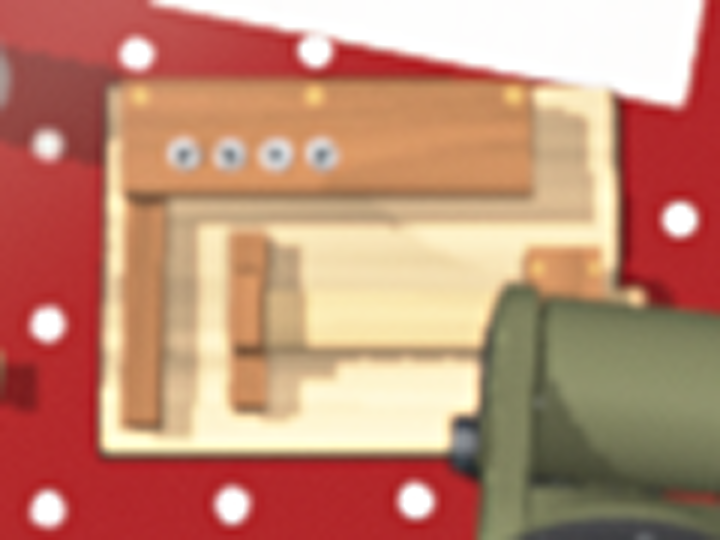

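>>> carry_out([
  {"spin": 0, "offset": [0, 0, 0.8], "claw": 50},
  {"spin": 0, "offset": [0, 0, 0.8], "claw": 50},
  {"spin": 0, "offset": [0, 0, 0], "claw": 50},
  {"spin": 0, "offset": [0, 0, 0], "claw": 10},
  {"spin": 0, "offset": [0, 0, 0], "claw": 10},
  {"spin": 0, "offset": [0, 0, 0], "claw": 10},
  {"spin": 0, "offset": [0, 0, 0], "claw": 10},
  {"spin": 0, "offset": [0, 0, 0], "claw": 10},
], newtons=60)

```text
clock: 7.85
ee_pos: [0.574, 0.1355, 0.0452]
eef_rot: [-0.0, 1.0, -0.012, 0.001]
contact_force: [-2.2, -2.6, 7.4]
grip_width: 0.0165
```

```bash
python3 - <<'E'
from h import *
print(wj(manip.sense()["ee_pos"]))
p=vision.camera("scene");show(p,"s7",(320,210),(65,50),6)
E
```

```text
[-27.97577531 -44.94152712  45.22412801]
```

View pics/s7.png

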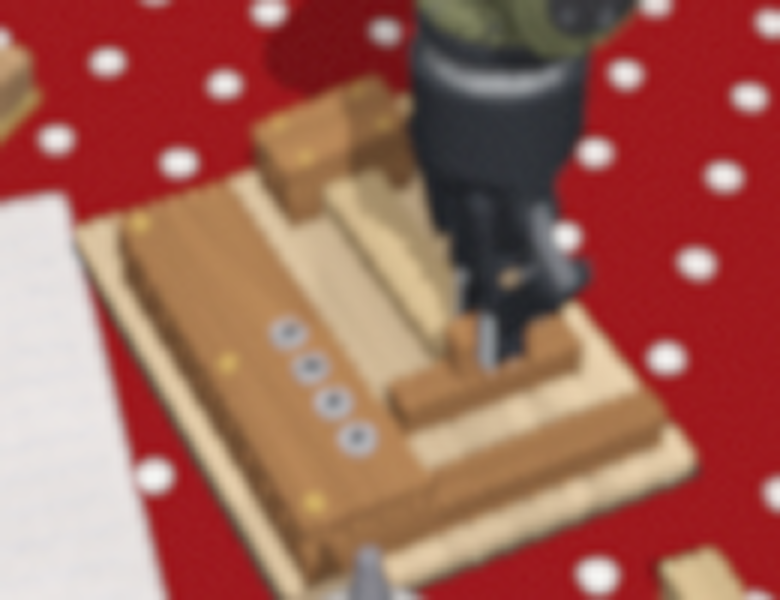

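>>> carry_out([
  {"spin": 0, "offset": [0, 0.3, 0], "claw": 10},
  {"spin": 0, "offset": [0, 0.4, 0], "claw": 10},
  {"spin": 0, "offset": [0, 0.5, 0], "claw": 10},
  {"spin": 0, "offset": [0, 0.6, 0], "claw": 10},
  {"spin": 0, "offset": [0, 0.6, 0], "claw": 10},
  {"spin": 0, "offset": [0, 0.6, 0], "claw": 10},
  {"spin": 0, "offset": [0, 0.6, 0], "claw": 10},
  {"spin": 0, "offset": [0, 0.6, 0], "claw": 10},
  {"spin": 0, "offset": [0, 0.5, 0], "claw": 10},
  {"spin": 0, "offset": [0, 0.3, 0], "claw": 10},
])

```text
clock: 8.73
ee_pos: [0.5711, 0.0102, 0.0452]
eef_rot: [-0.001, 1.0, -0.013, 0.001]
contact_force: [1.0, 43.4, 3.5]
grip_width: 0.0164
```

>>> carry_out([
  {"spin": 0, "offset": [0, 0.1, 0], "claw": 10},
  {"spin": 0, "offset": [0, 0, 0], "claw": 10},
  {"spin": 0, "offset": [0, 0, 0], "claw": 10},
])

```text
clock: 8.98
ee_pos: [0.5711, 0.0105, 0.0452]
eef_rot: [-0.002, 1.0, -0.012, 0.001]
contact_force: [0.4, 20.5, 6.5]
grip_width: 0.0164
```

```bash
python3 - <<'E'
from h import *
print(wj(manip.sense()["ee_pos"]))
p=vision.camera("scene");show(p,"s8",(320,210),(65,50),6)
E
```

```text
[ -27.86164512 -169.98562264   45.20277258]
```

View pics/s8.png

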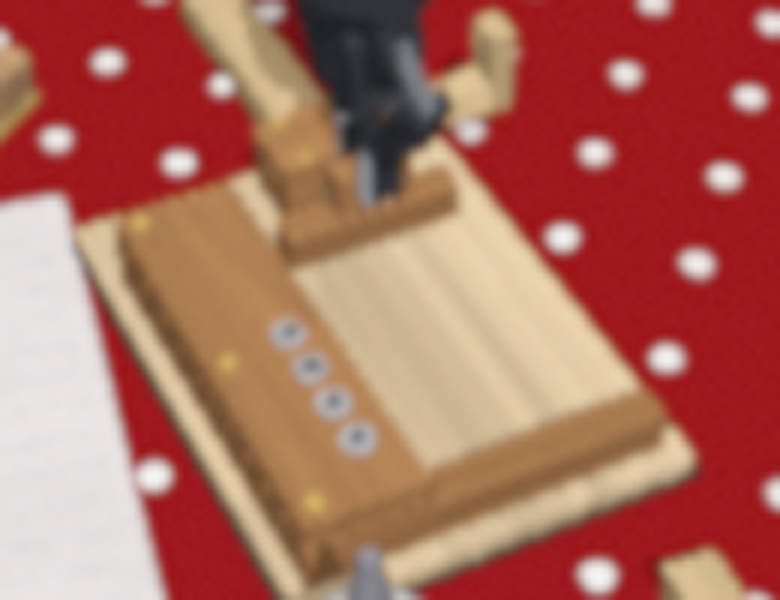

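>>> carry_out([
  {"spin": 0, "offset": [0, -0.15, 0], "claw": 10},
  {"spin": 0, "offset": [0, -0.15, 0], "claw": 10},
  {"spin": 0, "offset": [0, 0, 0], "claw": 10},
  {"spin": 0, "offset": [0, 0, 0], "claw": 24},
  {"spin": 0, "offset": [0, 0, 0], "claw": 24},
  {"spin": 0, "offset": [0, 0, -0.5], "claw": 24},
  {"spin": 0, "offset": [0, 0, -0.8], "claw": 24},
  {"spin": 0, "offset": [0, 0, -1], "claw": 24},
  {"spin": 0, "offset": [0, 0, -1], "claw": 24},
  {"spin": 0, "offset": [0, 0, -1], "claw": 24},
])

```text
clock: 9.87
ee_pos: [0.5703, 0.0156, 0.1533]
eef_rot: [0.0, 1.0, -0.012, 0.0]
contact_force: [0.1, -0.6, 0.3]
grip_width: 0.0239
```

```bash
python3 - <<'E'
from h import *
print(wj(manip.sense()["ee_pos"]),manip.sense()["contact_force"])
p=vision.camera("scene");show(p,"s9",(320,210),(65,50),6)
p=vision.camera("top")
W=cloud(p)
for d in nets.trace(p,"batten1"):
        P=W[d["region"]]; P=P[P[:,2]>.014]
        if len(P)<50: continue
        r=cv2.minAreaRect((P[:,:2]*1000).astype(np.float32)); print(len(P),np.round(r[0]),np.round(r[1]),round(r[2],1), p["img"][d["region"]].mean(0).round(), d["score"])
E
```

```text
[ -28.78791873 -164.93614593  153.31220189] [ 0.13971626 -0.60399104  0.26063094]
386 [ 412. -373.] [150.  25.] 76.0 [133.  70. 156.] 0.94
365 [409. 365.] [151.  24.] 78.7 [244. 222. 168.] 0.85
370 [ 553. -354.] [150.  26.] 74.5 [226. 199. 151.] 0.77
362 [558. 346.] [149.  24.] 84.2 [231. 201. 152.] 0.7
373 [686. 465.] [ 27. 150.] 32.9 [109. 186. 184.] 0.6
366 [ 690. -428.] [148.  27.] 20.5 [ 88. 174.  95.] 0.56
```

View pics/s9.png

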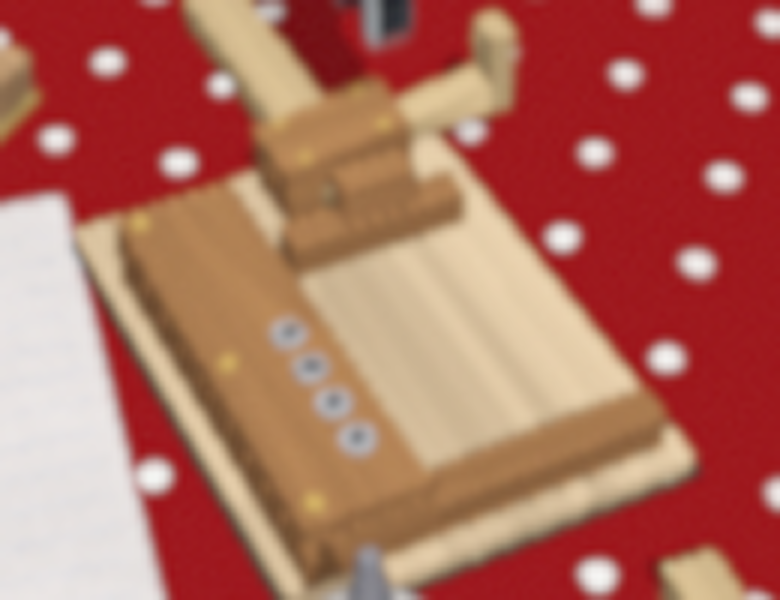

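```bash
cat >> h.py <<'E'
def battens(p=None,verbose=True):
    p=p or vision.camera("top"); W=cloud(p); out=[]
    for d in nets.trace(p,"batten1"):
        P=W[d["region"]]; P=P[P[:,2]>.014]
        if len(P)<50: continue
        (cx,cy),(w,h),a=cv2.minAreaRect((P[:,:2]*1000).astype(np.float32))
        if w<h: a+=90
        a=(a+90)%180-90
        out.append((cx/1000,cy/1000,a))
        if verbose: print(len(P),round(cx,1),round(cy,1),round(w),round(h),"ang",round(a,1),p["img"][d["region"]].mean(0).round(),"z",np.median(P[:,2]).round(4),round(d["score"],2))
    return out
def pick(c,a,z=.003,back=.01):
    t=np.radians(a); delta([c[0]/1000-back*np.cos(t),c[1]/1000-back*np.sin(t),z],t)
E
python3 - <<'E'
from h import *
pick((558,346),84,.1);pick((558,346),84)
E
```

```text
t 10.02 spin -14.233 off [12.689 -1.908  2.156]
t 10.02 spin -14.233 off [12.689 -1.908  6.036]
```

>>> carry_out([
  {"spin": -1, "offset": [0, 0, 0], "claw": 50},
  {"spin": -1, "offset": [0, 0, 0], "claw": 50},
  {"spin": -1, "offset": [0, 0, 0], "claw": 50},
  {"spin": -1, "offset": [0, 0, 0], "claw": 50},
  {"spin": -1, "offset": [0, 0, 0], "claw": 50},
  {"spin": -1, "offset": [0, 0, 0], "claw": 50},
  {"spin": -1, "offset": [0, 0, 0], "claw": 50},
  {"spin": -1, "offset": [0, 0, 0], "claw": 50},
  {"spin": -1, "offset": [0, 0, 0], "claw": 50},
  {"spin": -1, "offset": [0, 0, 0], "claw": 50},
])

```text
clock: 10.85
ee_pos: [0.57, 0.0157, 0.1505]
eef_rot: [-0.0, 0.871, 0.492, -0.001]
contact_force: [0.5, 0.7, -1.2]
grip_width: 0.05
```

>>> carry_out([
  {"spin": -1, "offset": [0, 0, 0], "claw": 50},
  {"spin": -1, "offset": [0, 0, 0], "claw": 50},
  {"spin": -1, "offset": [0, 0, 0], "claw": 50},
  {"spin": -1, "offset": [0, 0, 0], "claw": 50},
  {"spin": -0.23, "offset": [0, 0, 0], "claw": 50},
  {"spin": 0, "offset": [1, -0.16, 0], "claw": 50},
  {"spin": 0, "offset": [1, -0.16, 0], "claw": 50},
  {"spin": 0, "offset": [1, -0.16, 0], "claw": 50},
  {"spin": 0, "offset": [1, -0.16, 0], "claw": 50},
  {"spin": 0, "offset": [1, -0.16, 0], "claw": 50},
])

```text
clock: 11.68
ee_pos: [0.5632, 0.1432, 0.1507]
eef_rot: [-0.0, 0.744, 0.668, -0.0]
contact_force: [0.3, -0.8, -0.1]
grip_width: 0.05
```

>>> carry_out([
  {"spin": 0, "offset": [1, -0.16, 0], "claw": 50},
  {"spin": 0, "offset": [1, -0.16, 0], "claw": 50},
  {"spin": 0, "offset": [1, -0.16, 0.3], "claw": 50},
  {"spin": 0, "offset": [1, -0.16, 0.3], "claw": 50},
  {"spin": 0, "offset": [1, -0.16, 0.3], "claw": 50},
  {"spin": 0, "offset": [1, -0.16, 0.3], "claw": 50},
  {"spin": 0, "offset": [0.7, -0.1, 0.3], "claw": 50},
  {"spin": 0, "offset": [0, 0, 0.5], "claw": 50},
  {"spin": 0, "offset": [0, 0, 0], "claw": 50},
])

```text
clock: 12.43
ee_pos: [0.5534, 0.3114, 0.098]
eef_rot: [-0.001, 0.743, 0.669, -0.002]
contact_force: [-0.7, -1.2, -1.3]
grip_width: 0.05
```

```bash
python3 - <<'E'
from h import *
pick((558,346),84)
p=vision.camera("scene");show(p,"s10",(380,270),(65,50),6)
battens()
E
```

```text
t 12.43 spin -0.008 off [0.997 0.038 3.799]
380 553.2 -353.4 150 26 ang 75.0 [224. 195. 148.] z 0.023 0.9
355 412.0 -373.4 152 25 ang 76.9 [158.  84. 195.] z 0.023 0.89
372 690.1 -427.5 149 28 ang 21.1 [ 90. 170.  94.] z 0.0227 0.86
381 685.1 463.7 28 149 ang -56.6 [103. 190. 188.] z 0.0238 0.69
```

View pics/s10.png

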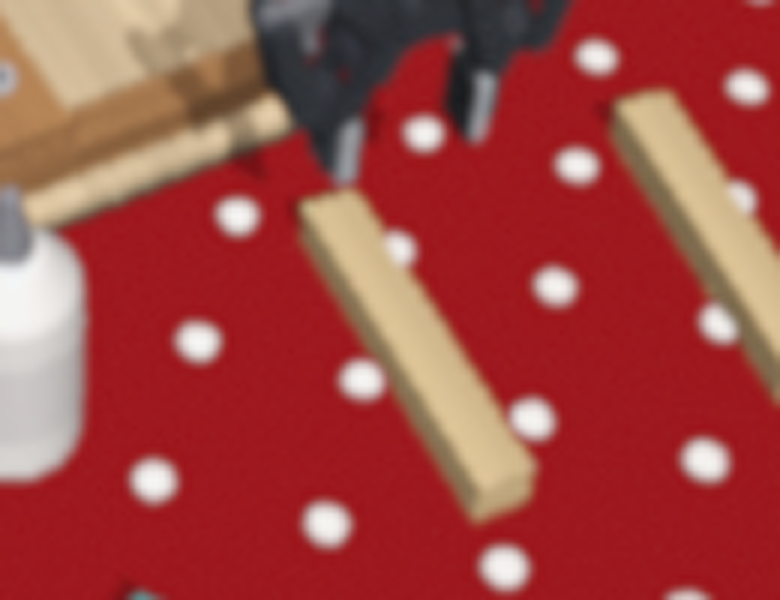

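>>> carry_out([
  {"spin": 0, "offset": [0.5, 0, 0.5], "claw": 50},
  {"spin": 0, "offset": [0.5, 0.04, 0.6], "claw": 50},
  {"spin": 0, "offset": [0, 0, 0.8], "claw": 50},
  {"spin": 0, "offset": [0, 0, 0.8], "claw": 50},
  {"spin": 0, "offset": [0, 0, 0.7], "claw": 50},
  {"spin": 0, "offset": [0, 0, 0.4], "claw": 50},
  {"spin": 0, "offset": [0, 0, 0], "claw": 50},
])

```text
clock: 13.17
ee_pos: [0.5579, 0.3351, 0.0045]
eef_rot: [-0.0, 0.744, 0.669, -0.001]
contact_force: [-0.7, -0.4, 0.6]
grip_width: 0.05
```

```bash
python3 - <<'E'
from h import *
pick((558,346),84)
p=vision.camera("scene");show(p,"s11",(380,270),(65,50),6)
E
```

```text
t 13.17 spin -0.014 off [ 0.032 -0.043  0.059]
```

View pics/s11.png

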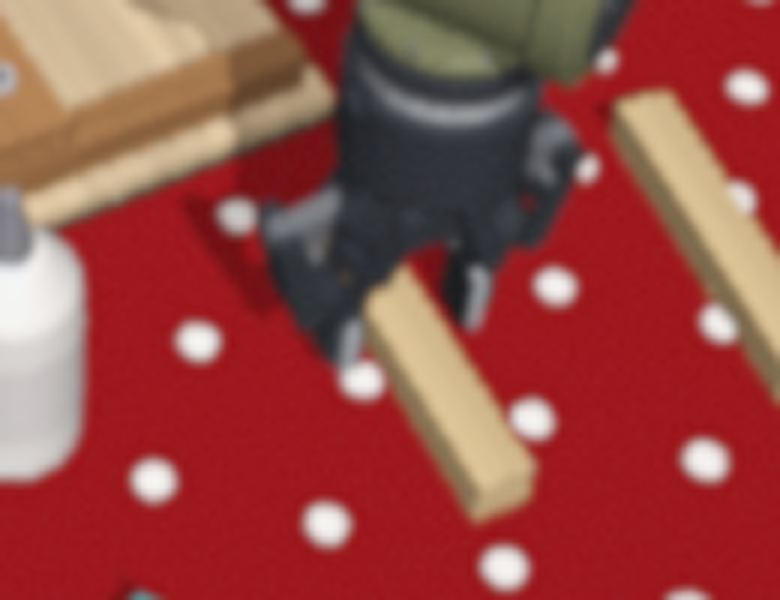

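>>> carry_out([
  {"spin": 0, "offset": [0, 0, 0], "claw": 15},
  {"spin": 0, "offset": [0, 0, 0], "claw": 15},
  {"spin": 0, "offset": [0, 0, 0], "claw": 15},
  {"spin": 0, "offset": [0, 0, 0], "claw": 15},
  {"spin": 0, "offset": [0, 0, 0], "claw": 15},
  {"spin": 0, "offset": [0, 0, -0.5], "claw": 15},
  {"spin": 0, "offset": [0, 0, -1], "claw": 15},
  {"spin": 0, "offset": [0, 0, -1], "claw": 15},
  {"spin": 0, "offset": [0, 0, -0.5], "claw": 15},
  {"spin": 0, "offset": [0, 0, 0], "claw": 15},
], newtons=60)

```text
clock: 14.05
ee_pos: [0.5597, 0.337, 0.0852]
eef_rot: [0.001, 0.743, 0.669, 0.003]
contact_force: [0.4, -0.3, -1.1]
grip_width: 0.0226
```

```bash
python3 - <<'E'
from h import *
s=manip.sense();print(s["ee_pos"],np.degrees(th()))
p=vision.camera("scene");show(p,"s12",(380,260),(65,50),6)
W=cloud(p)
# target: batten center jig (-50,-34), TCP = -10 along x
delta(jw((-65,-34,70)),J[2])
E
```

```text
[0.55974753 0.33698789 0.08523123] 83.99047075300291
t 14.1 spin 14.227 off [-0.688  7.587  0.51 ]
```

View pics/s12.png

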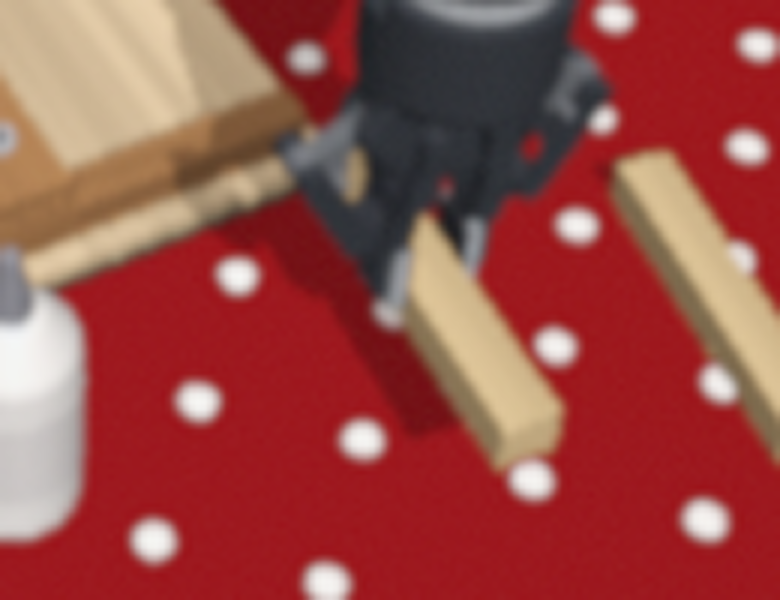

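>>> carry_out([
  {"spin": 1, "offset": [0, 0, 0], "claw": 15},
  {"spin": 1, "offset": [0, 0, 0], "claw": 15},
  {"spin": 1, "offset": [0, 0, 0], "claw": 15},
  {"spin": 1, "offset": [0, 0, 0], "claw": 15},
  {"spin": 1, "offset": [0, 0, 0], "claw": 15},
  {"spin": 1, "offset": [0, 0, 0], "claw": 15},
  {"spin": 1, "offset": [0, 0, 0], "claw": 15},
  {"spin": 1, "offset": [0, 0, 0], "claw": 15},
  {"spin": 1, "offset": [0, 0, 0], "claw": 15},
  {"spin": 1, "offset": [0, 0, 0], "claw": 15},
])

```text
clock: 14.93
ee_pos: [0.5577, 0.3359, 0.0792]
eef_rot: [0.0, 0.979, 0.205, -0.001]
contact_force: [0.1, 0.0, -1.2]
grip_width: 0.0222
```

>>> carry_out([
  {"spin": 1, "offset": [0, 0, 0], "claw": 15},
  {"spin": 1, "offset": [0, 0, 0], "claw": 15},
  {"spin": 1, "offset": [0, 0, 0], "claw": 15},
  {"spin": 1, "offset": [0, 0, 0], "claw": 15},
  {"spin": 0.23, "offset": [-0.5, 0, 0], "claw": 15},
  {"spin": 0, "offset": [-0.2, 0.5, 0], "claw": 15},
  {"spin": 0, "offset": [0, 1, 0], "claw": 15},
  {"spin": 0, "offset": [0, 1, 0], "claw": 15},
  {"spin": 0, "offset": [0, 1, 0], "claw": 15},
  {"spin": 0, "offset": [0, 1, 0], "claw": 15},
])

```text
clock: 15.77
ee_pos: [0.5372, 0.2226, 0.0795]
eef_rot: [0.0, 1.0, -0.012, -0.001]
contact_force: [1.0, -0.2, -0.2]
grip_width: 0.0228
```

>>> carry_out([
  {"spin": 0, "offset": [0, 1, 0], "claw": 15},
  {"spin": 0, "offset": [0, 1, 0], "claw": 15},
  {"spin": 0, "offset": [0, 0.7, 0], "claw": 15},
  {"spin": 0, "offset": [0, 0.3, 0], "claw": 15},
  {"spin": 0, "offset": [0, 0, 0], "claw": 15},
])

```text
clock: 16.18
ee_pos: [0.536, 0.1477, 0.0801]
eef_rot: [0.0, 1.0, -0.013, -0.001]
contact_force: [0.2, 1.0, -0.2]
grip_width: 0.023
```

```bash
python3 - <<'E'
from h import *
s=manip.sense();print(s["ee_pos"],np.degrees(th()),s["grip_width"])
p=vision.camera("scene");show(p,"s13",(330,240),(65,50),6)
t=vision.camera("top");show(t,"t13",(315,188),(60,45),6)
delta(jw((-65,-34,70)),J[2])
battens(t)
E
```

```text
[0.53598361 0.14774586 0.08012598] -1.4911532607303208 0.023025325939755266
t 16.28 spin -0.005 off [0.043 0.084 0.42 ]
384 686.5 465.1 28 149 ang -58.1 [107. 190. 187.] z 0.0234 0.77
373 408.6 364.4 150 24 ang 78.6 [242. 218. 165.] z 0.0239 0.71
337 690.9 -428.2 147 29 ang 20.9 [ 87. 176.  96.] z 0.0229 0.68
369 412.5 -372.0 150 24 ang 75.8 [160.  84. 195.] z 0.0232 0.68
359 553.0 -352.3 147 25 ang 75.1 [229. 205. 155.] z 0.0229 0.62
```

View pics/s13.png

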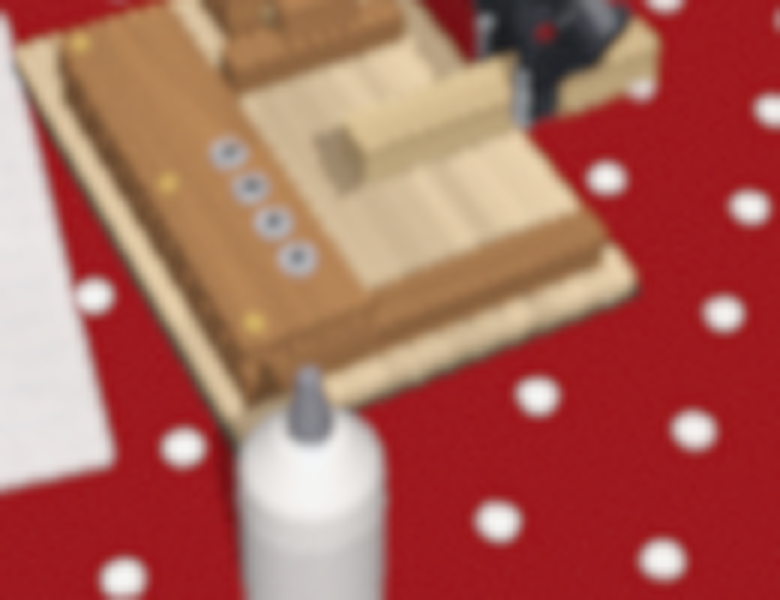

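View pics/t13.png

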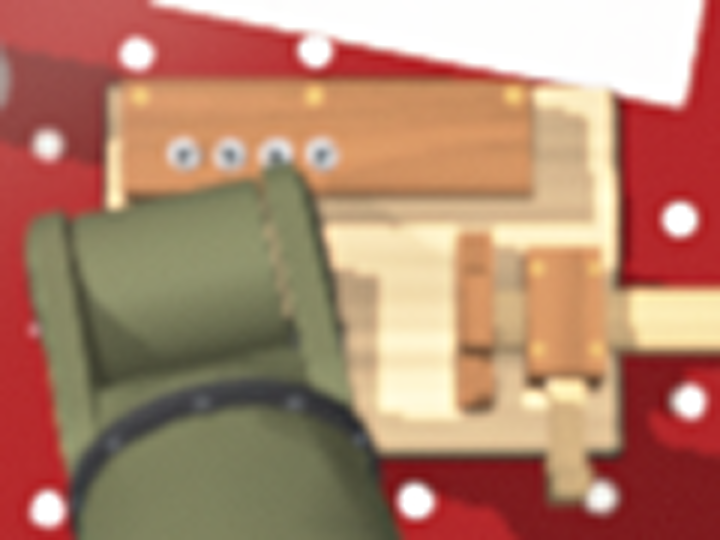

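>>> carry_out([
  {"spin": 0, "offset": [0.04, 0.08, 0.5], "claw": 15},
  {"spin": 0, "offset": [0, 0, 0.6], "claw": 15},
  {"spin": 0, "offset": [0, 0, 0.6], "claw": 15},
  {"spin": 0, "offset": [0, 0, 0.35], "claw": 15},
  {"spin": 0, "offset": [0, 0, 0.1], "claw": 15},
  {"spin": 0, "offset": [0, 0, 0], "claw": 15},
  {"spin": 0, "offset": [0, 0, 0], "claw": 15},
])

```text
clock: 16.92
ee_pos: [0.5376, 0.1472, 0.0276]
eef_rot: [-0.0, 1.0, -0.012, 0.0]
contact_force: [0.3, 0.2, -0.8]
grip_width: 0.0224
```

>>> carry_out([
  {"spin": 0, "offset": [0, 0, 0.05], "claw": 15},
  {"spin": 0, "offset": [0, 0, 0.05], "claw": 15},
  {"spin": 0, "offset": [0, 0, 0], "claw": 15},
])

```text
clock: 17.17
ee_pos: [0.5374, 0.1469, 0.025]
eef_rot: [-0.0, 1.0, -0.012, 0.0]
contact_force: [-0.2, 0.5, -0.7]
grip_width: 0.0224
```

```bash
python3 - <<'E'
from h import *
s=manip.sense();print(wj(s["ee_pos"]),np.degrees(th()),s["contact_force"])
p=vision.camera("scene");show(p,"s14",(330,220),(65,50),6)
E
```

```text
[-64.77903793 -34.42373317  25.01371106] -1.3905304049213412 [-0.20743127  0.53713918 -0.70054135]
```

View pics/s14.png

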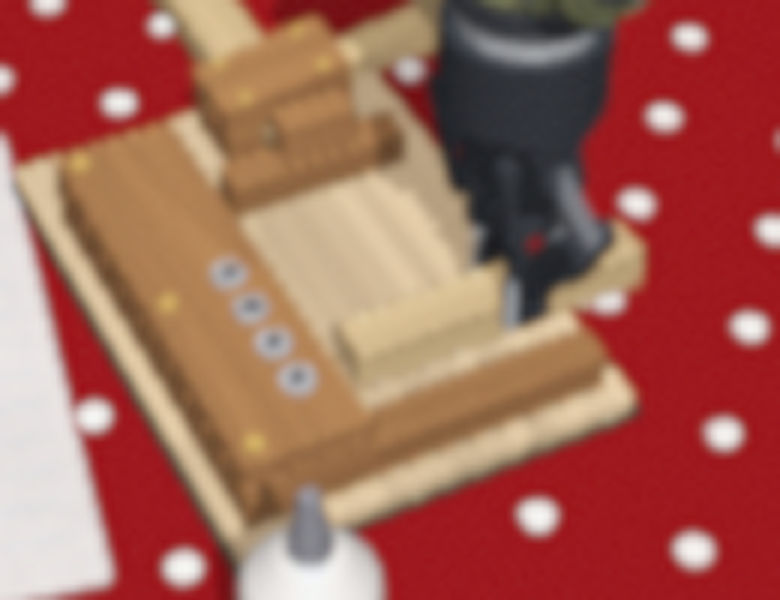

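>>> carry_out([
  {"spin": 0, "offset": [0, 0, 0.05], "claw": 15},
  {"spin": 0, "offset": [0, 0, 0.05], "claw": 15},
  {"spin": 0, "offset": [0, 0, 0], "claw": 15},
])

```text
clock: 17.47
ee_pos: [0.5372, 0.1469, 0.0221]
eef_rot: [0.0, 1.0, -0.012, -0.0]
contact_force: [-0.4, 0.2, 0.3]
grip_width: 0.022
```

>>> carry_out([
  {"spin": 0, "offset": [0, 0, 0.05], "claw": 15},
  {"spin": 0, "offset": [0, 0, 0], "claw": 15},
])

```text
clock: 17.63
ee_pos: [0.5372, 0.1469, 0.0208]
eef_rot: [0.0, 1.0, -0.012, -0.0]
contact_force: [-1.0, -0.0, -0.4]
grip_width: 0.0223
```

>>> carry_out([
  {"spin": 0, "offset": [0, 0, 0.05], "claw": 15},
  {"spin": 0, "offset": [0, 0, 0.05], "claw": 15},
  {"spin": 0, "offset": [0, 0, 0], "claw": 15},
])

```text
clock: 17.88
ee_pos: [0.5374, 0.147, 0.0198]
eef_rot: [-0.0, 1.0, -0.012, 0.0]
contact_force: [-10.0, -2.7, 18.3]
grip_width: 0.0224
```

>>> carry_out([
  {"spin": 0, "offset": [0, 0, 0.05], "claw": 15},
  {"spin": 0, "offset": [0, 0, 0], "claw": 15},
])

```text
clock: 18.05
ee_pos: [0.5374, 0.147, 0.0198]
eef_rot: [0.0, 1.0, -0.012, 0.0]
contact_force: [-17.5, -4.6, 36.0]
grip_width: 0.0225
```

>>> carry_out([
  {"spin": 0, "offset": [0, 0, -0.12], "claw": 15},
  {"spin": 0, "offset": [0, 0, 0], "claw": 15},
  {"spin": 0, "offset": [0.3, 0, 0], "claw": 15},
  {"spin": 0, "offset": [0.4, 0, 0], "claw": 15},
  {"spin": 0, "offset": [0.4, 0, 0], "claw": 15},
  {"spin": 0, "offset": [0.4, 0, 0], "claw": 15},
  {"spin": 0, "offset": [0.3, 0, 0], "claw": 15},
  {"spin": 0, "offset": [0.1, 0, 0], "claw": 15},
  {"spin": 0, "offset": [0, 0, 0], "claw": 15},
])

```text
clock: 18.8
ee_pos: [0.5852, 0.1457, 0.0199]
eef_rot: [0.0, 1.0, -0.012, -0.0]
contact_force: [2.0, -0.3, 0.6]
grip_width: 0.0227
```

```bash
python3 - <<'E'
from h import *
s=manip.sense();print(wj(s["ee_pos"]),np.degrees(th()),s["contact_force"])
p=vision.camera("scene");show(p,"s15",(330,220),(65,50),6)
E
```

```text
[-16.95873617 -34.56337701  19.92586987] -1.4020129017038747 [ 2.02966782 -0.29006783  0.6233239 ]
```

View pics/s15.png

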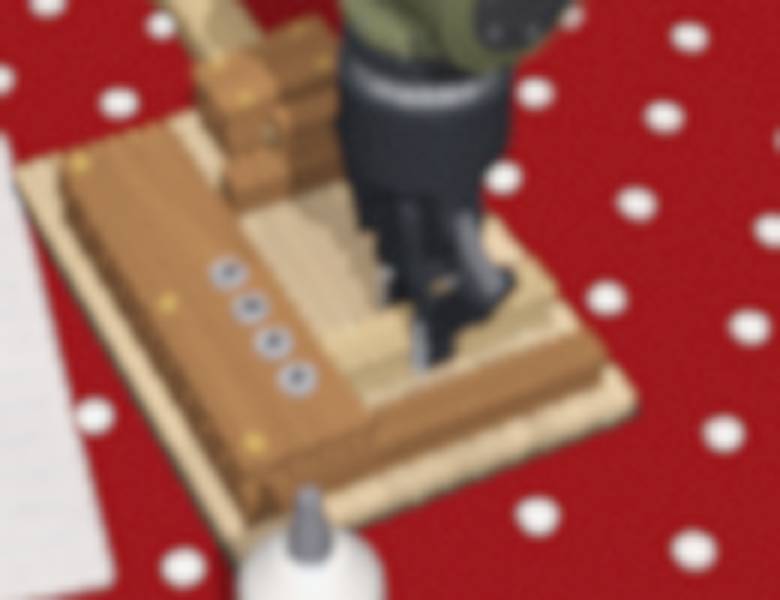

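Going in under the bridge. Push on to the stop.

>>> carry_out([
  {"spin": 0, "offset": [0.1, 0, 0], "claw": 15},
  {"spin": 0, "offset": [0.1, 0, 0], "claw": 15},
  {"spin": 0, "offset": [0, 0, 0], "claw": 15},
])

```text
clock: 19.1
ee_pos: [0.59, 0.1456, 0.0203]
eef_rot: [-0.0, 1.0, -0.012, 0.0]
contact_force: [-0.7, 1.0, -0.3]
grip_width: 0.0222
```

>>> carry_out([
  {"spin": 0, "offset": [0.06, 0, 0], "claw": 15},
  {"spin": 0, "offset": [0.06, 0, 0], "claw": 15},
  {"spin": 0, "offset": [0, 0, 0], "claw": 15},
])

```text
clock: 19.35
ee_pos: [0.593, 0.1456, 0.0203]
eef_rot: [-0.0, 1.0, -0.012, 0.0]
contact_force: [-0.4, -0.4, -0.4]
grip_width: 0.023
```

>>> carry_out([
  {"spin": 0, "offset": [0.06, 0, 0], "claw": 15},
  {"spin": 0, "offset": [0, 0, 0], "claw": 15},
])

```text
clock: 19.52
ee_pos: [0.594, 0.1455, 0.0201]
eef_rot: [0.0, 1.0, -0.012, -0.001]
contact_force: [-3.2, -0.5, -0.5]
grip_width: 0.0223
```

>>> carry_out([
  {"spin": 0, "offset": [0.06, 0, 0], "claw": 15},
  {"spin": 0, "offset": [0, 0, 0], "claw": 15},
])

```text
clock: 19.68
ee_pos: [0.5941, 0.1455, 0.0199]
eef_rot: [0.0, 1.0, -0.012, -0.002]
contact_force: [-15.6, -0.4, 7.3]
grip_width: 0.0225
```

>>> carry_out([
  {"spin": 0, "offset": [0.06, 0, 0], "claw": 15},
  {"spin": 0, "offset": [0, 0, 0], "claw": 15},
])

```text
clock: 19.85
ee_pos: [0.5941, 0.1455, 0.0199]
eef_rot: [0.001, 1.0, -0.012, -0.004]
contact_force: [-28.7, -1.3, 16.8]
grip_width: 0.0224
```

>>> carry_out([
  {"spin": 0, "offset": [-0.09, 0, 0], "claw": 15},
  {"spin": 0, "offset": [0, 0, 0], "claw": 30},
  {"spin": 0, "offset": [0, 0, 0], "claw": 30},
  {"spin": 0, "offset": [0, 0, 0], "claw": 30},
  {"spin": 0, "offset": [0, 0, -0.3], "claw": 30},
  {"spin": 0, "offset": [0, 0, -0.6], "claw": 30},
  {"spin": 0, "offset": [0, 0, -1], "claw": 30},
  {"spin": 0, "offset": [0, 0, -1], "claw": 30},
  {"spin": 0, "offset": [0, 0, -1], "claw": 30},
  {"spin": 0, "offset": [0, 0, -0.5], "claw": 30},
])

```text
clock: 20.68
ee_pos: [0.5961, 0.1457, 0.1341]
eef_rot: [-0.0, 1.0, -0.012, 0.002]
contact_force: [-0.9, 0.0, 1.0]
grip_width: 0.0303
```

```bash
python3 - <<'E'
from h import *
s=manip.sense();print(wj(s["ee_pos"]),np.degrees(th()),s["contact_force"])
p=vision.camera("scene");show(p,"s16",(330,220),(65,50),6)
b=battens()
pick((408.8,364.5),78.6)
E
```

```text
[ -6.09472824 -34.30364108 134.06943671] -1.3927113934870168 [-0.87833881  0.03382531  0.9822556 ]
373 554.0 -352.5 148 26 ang 74.9 [225. 195. 148.] z 0.0229 0.94
379 408.5 364.6 151 24 ang 78.6 [244. 219. 166.] z 0.024 0.89
366 690.3 -426.9 150 29 ang 22.3 [ 89. 174.  96.] z 0.0227 0.69
390 412.2 -373.8 151 25 ang 75.9 [160.  84. 192.] z 0.023 0.67
361 685.4 464.0 27 147 ang -58.2 [104. 197. 195.] z 0.0235 0.55
t 20.83 spin -13.332 off [ 6.712 -9.044  5.108]
```

View pics/s16.png

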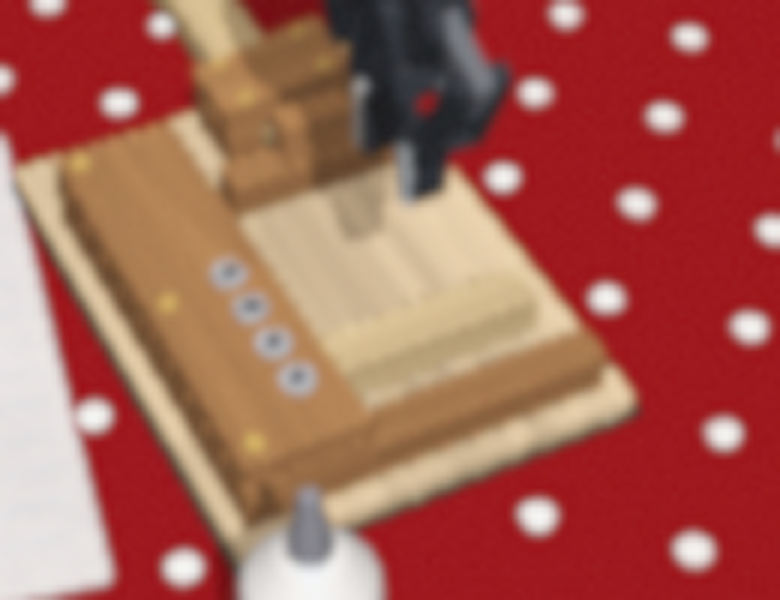

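>>> carry_out([
  {"spin": -1, "offset": [0, 0, 0], "claw": 50},
  {"spin": -1, "offset": [0, 0, 0], "claw": 50},
  {"spin": -1, "offset": [0, 0, 0], "claw": 50},
  {"spin": -1, "offset": [0, 0, 0], "claw": 50},
  {"spin": -1, "offset": [0, 0, 0], "claw": 50},
  {"spin": -1, "offset": [0, 0, 0], "claw": 50},
  {"spin": -1, "offset": [0, 0, 0], "claw": 50},
  {"spin": -1, "offset": [0, 0, 0], "claw": 50},
  {"spin": -1, "offset": [0, 0, 0], "claw": 50},
  {"spin": -1, "offset": [0, 0, 0], "claw": 50},
])

```text
clock: 21.67
ee_pos: [0.5944, 0.1453, 0.1281]
eef_rot: [-0.0, 0.871, 0.492, -0.001]
contact_force: [0.3, 0.4, -0.0]
grip_width: 0.0501
```

>>> carry_out([
  {"spin": -1, "offset": [0, 0, 0], "claw": 50},
  {"spin": -1, "offset": [0, 0, 0], "claw": 50},
  {"spin": -1, "offset": [0, 0, 0], "claw": 50},
  {"spin": -0.33, "offset": [0, 0, 0], "claw": 50},
  {"spin": 0, "offset": [0.7, -0.95, 0], "claw": 50},
  {"spin": 0, "offset": [0.7, -0.95, 0], "claw": 50},
  {"spin": 0, "offset": [0.7, -0.95, 0], "claw": 50},
  {"spin": 0, "offset": [0.7, -0.95, 0], "claw": 50},
  {"spin": 0, "offset": [0.7, -0.95, 0], "claw": 50},
  {"spin": 0, "offset": [0.7, -0.95, 0], "claw": 50},
])

```text
clock: 22.5
ee_pos: [0.4744, 0.2771, 0.1284]
eef_rot: [-0.0, 0.774, 0.633, -0.001]
contact_force: [0.2, 0.8, 0.7]
grip_width: 0.0498
```

>>> carry_out([
  {"spin": 0, "offset": [0.7, -0.95, 0.4], "claw": 50},
  {"spin": 0, "offset": [0.7, -0.95, 0.4], "claw": 50},
  {"spin": 0, "offset": [0.7, -0.95, 0.4], "claw": 50},
  {"spin": 0, "offset": [0.4, -0.5, 0.4], "claw": 50},
  {"spin": 0, "offset": [0, 0, 0.8], "claw": 50},
  {"spin": 0, "offset": [0, 0, 0], "claw": 50},
])

```text
clock: 23.0
ee_pos: [0.4039, 0.3537, 0.0657]
eef_rot: [-0.0, 0.773, 0.634, -0.004]
contact_force: [0.9, 0.1, -0.6]
grip_width: 0.0498
```

```bash
python3 - <<'E'
from h import *
pick((408.5,364.6),78.6)
p=vision.camera("scene");show(p,"s17",(440,260),(65,50),6)
for d in nets.recognise(p,"batten1"): print(np.round(d["xyz"],3),round(d["score"],2))
E
```

```text
t 23.0 spin 0.014 off [0.065 0.095 2.509]
[0.578 0.156 0.036] 0.84
[ 0.423 -0.355  0.025] 0.73
[ 0.698 -0.42   0.021] 0.72
[0.417 0.381 0.024] 0.67
[ 0.561 -0.335  0.028] 0.59
[0.688 0.469 0.022] 0.59
```

View pics/s17.png

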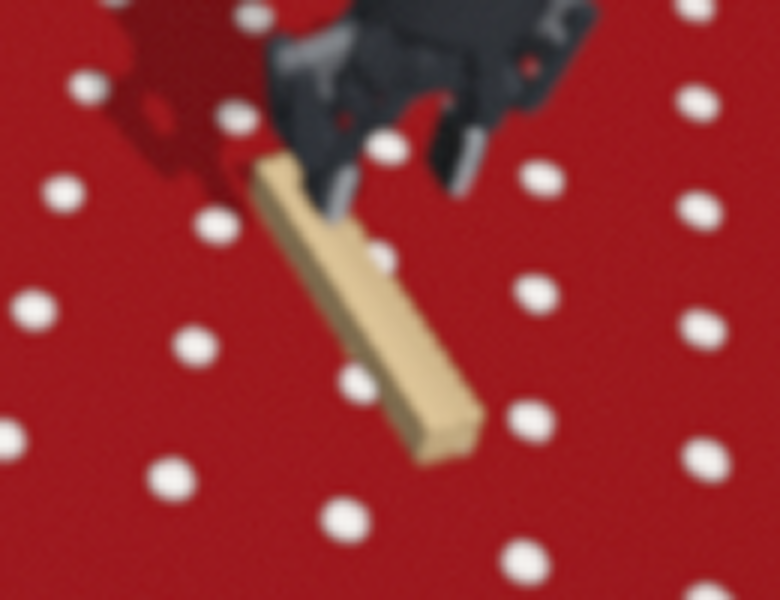

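>>> carry_out([
  {"spin": 0, "offset": [0.03, 0.03, 0.7], "claw": 50},
  {"spin": 0, "offset": [0, 0, 0.7], "claw": 50},
  {"spin": 0, "offset": [0, 0, 0.7], "claw": 50},
  {"spin": 0, "offset": [0, 0, 0.35], "claw": 50},
  {"spin": 0, "offset": [0, 0, 0], "claw": 50},
])

```text
clock: 23.52
ee_pos: [0.4071, 0.3542, 0.0078]
eef_rot: [-0.0, 0.774, 0.633, -0.001]
contact_force: [0.5, -0.4, -0.1]
grip_width: 0.0503
```

```bash
python3 - <<'E'
from h import *
pick((408.5,364.6),78.6); print(manip.sense()["contact_force"])
p=vision.camera("scene");show(p,"s18",(440,260),(65,50),6)
E
```

```text
t 23.52 spin -0.01 off [ 0.02  -0.027  0.194]
[ 0.52938058 -0.3739856  -0.10860543]
```

View pics/s18.png

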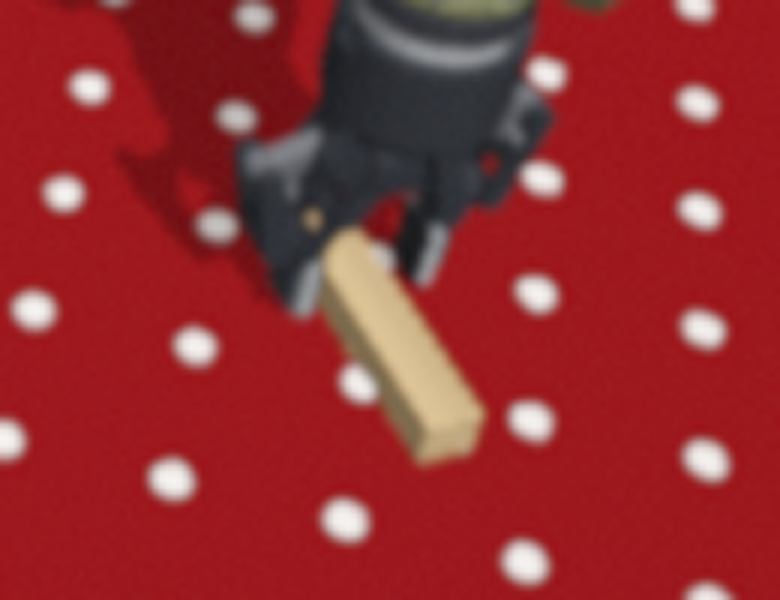

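>>> carry_out([
  {"spin": 0, "offset": [0, 0, 0.12], "claw": 40},
  {"spin": 0, "offset": [0, 0, 0], "claw": 15},
  {"spin": 0, "offset": [0, 0, 0], "claw": 15},
  {"spin": 0, "offset": [0, 0, 0], "claw": 15},
  {"spin": 0, "offset": [0, 0, 0], "claw": 15},
  {"spin": 0, "offset": [0, 0, -0.5], "claw": 15},
  {"spin": 0, "offset": [0, 0, -1], "claw": 15},
  {"spin": 0, "offset": [0, 0, -1], "claw": 15},
  {"spin": 0, "offset": [0, 0, -0.5], "claw": 15},
  {"spin": 0, "offset": [0, 0, 0], "claw": 15},
])

```text
clock: 24.4
ee_pos: [0.4084, 0.356, 0.0849]
eef_rot: [0.0, 0.774, 0.633, 0.003]
contact_force: [0.3, 0.1, -0.8]
grip_width: 0.0228
```

```bash
python3 - <<'E'
from h import *
s=manip.sense();print(s["ee_pos"],np.degrees(th()),s["grip_width"])
p=vision.camera("scene");show(p,"s19",(440,260),(65,50),6)
delta(jw((-65,-77,80)),J[2])
E
```

```text
[0.40838216 0.35597419 0.08493594] 78.59594466640728 0.022768160662973498
t 24.45 spin 13.327 off [5.374 9.919 0.121]
```

View pics/s19.png

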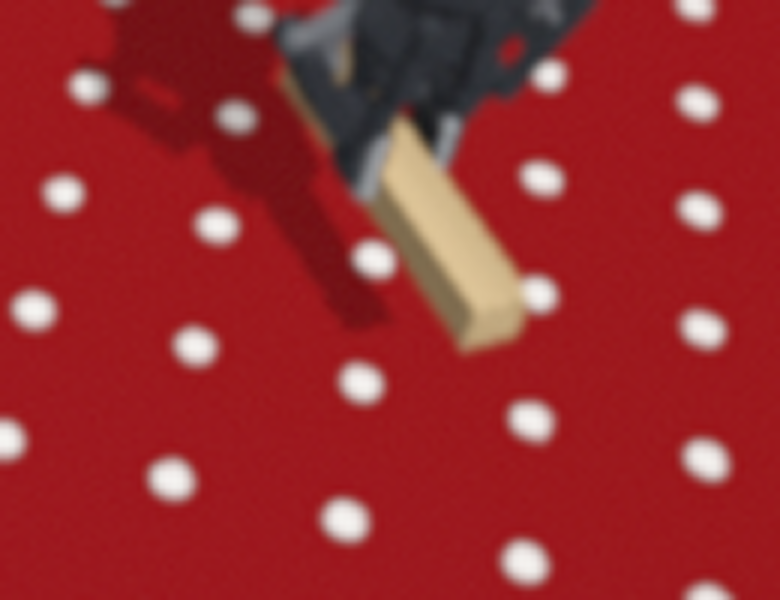

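>>> carry_out([
  {"spin": 1, "offset": [0, 0, 0], "claw": 15},
  {"spin": 1, "offset": [0, 0, 0], "claw": 15},
  {"spin": 1, "offset": [0, 0, 0], "claw": 15},
  {"spin": 1, "offset": [0, 0, 0], "claw": 15},
  {"spin": 1, "offset": [0, 0, 0], "claw": 15},
  {"spin": 1, "offset": [0, 0, 0], "claw": 15},
  {"spin": 1, "offset": [0, 0, 0], "claw": 15},
  {"spin": 1, "offset": [0, 0, 0], "claw": 15},
  {"spin": 1, "offset": [0, 0, 0], "claw": 15},
  {"spin": 1, "offset": [0, 0, 0], "claw": 15},
])

```text
clock: 25.28
ee_pos: [0.4068, 0.3547, 0.0801]
eef_rot: [0.0, 0.987, 0.159, -0.001]
contact_force: [0.0, -0.1, -0.6]
grip_width: 0.0228
```

>>> carry_out([
  {"spin": 1, "offset": [0, 0, 0], "claw": 15},
  {"spin": 1, "offset": [0, 0, 0], "claw": 15},
  {"spin": 1, "offset": [0, 0, 0], "claw": 15},
  {"spin": 0.33, "offset": [0, 0, 0], "claw": 15},
  {"spin": 0, "offset": [0.52, 0.95, 0], "claw": 15},
  {"spin": 0, "offset": [0.52, 0.95, 0], "claw": 15},
  {"spin": 0, "offset": [0.52, 0.95, 0], "claw": 15},
  {"spin": 0, "offset": [0.52, 0.95, 0], "claw": 15},
  {"spin": 0, "offset": [0.52, 0.95, 0], "claw": 15},
  {"spin": 0, "offset": [0.52, 0.95, 0], "claw": 15},
])

```text
clock: 26.12
ee_pos: [0.4817, 0.2093, 0.0803]
eef_rot: [0.0, 1.0, -0.012, -0.001]
contact_force: [0.4, 0.6, -1.4]
grip_width: 0.0227
```

>>> carry_out([
  {"spin": 0, "offset": [0.52, 0.95, 0], "claw": 15},
  {"spin": 0, "offset": [0.52, 0.95, 0], "claw": 15},
  {"spin": 0, "offset": [0.52, 0.95, 0], "claw": 15},
  {"spin": 0, "offset": [0.5, 0.95, 0], "claw": 15},
  {"spin": 0, "offset": [0.2, 0.4, 0], "claw": 15},
  {"spin": 0, "offset": [0, 0, 0], "claw": 15},
])

```text
clock: 26.62
ee_pos: [0.536, 0.1025, 0.0803]
eef_rot: [0.0, 1.0, -0.013, -0.001]
contact_force: [0.4, -0.2, -1.6]
grip_width: 0.0226
```

```bash
python3 - <<'E'
from h import *
s=manip.sense();print(s["ee_pos"],np.degrees(th()),s["grip_width"])
p=vision.camera("scene");show(p,"s20",(330,220),(65,50),6)
delta(jw((-65,-77,22)),J[2])
E
```

```text
[0.53598829 0.10254405 0.08030749] -1.533459157935441 0.02263621074294816
t 26.67 spin -0.02 off [ 0.028 -0.022  2.335]
```

View pics/s20.png

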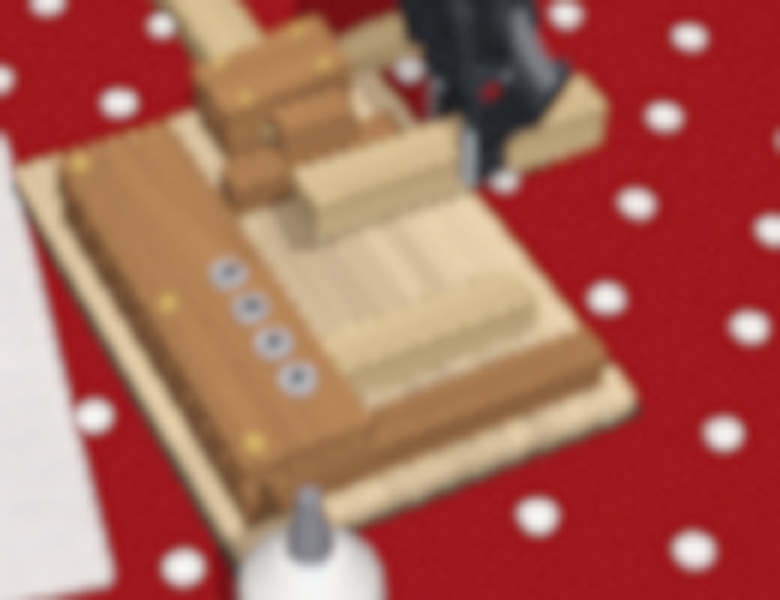

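Lower.

>>> carry_out([
  {"spin": 0, "offset": [0.02, -0.02, 0.6], "claw": 15},
  {"spin": 0, "offset": [0, 0, 0.6], "claw": 15},
  {"spin": 0, "offset": [0, 0, 0.6], "claw": 15},
  {"spin": 0, "offset": [0, 0, 0.35], "claw": 15},
  {"spin": 0, "offset": [0, 0, 0.15], "claw": 15},
  {"spin": 0, "offset": [0, 0, 0], "claw": 15},
  {"spin": 0, "offset": [0, 0, 0], "claw": 15},
])

```text
clock: 27.25
ee_pos: [0.5363, 0.1053, 0.024]
eef_rot: [-0.0, 1.0, -0.012, 0.0]
contact_force: [0.2, -1.1, -0.8]
grip_width: 0.0226
```

>>> carry_out([
  {"spin": 0, "offset": [0, 0, 0.04], "claw": 15},
  {"spin": 0, "offset": [0, 0, 0], "claw": 15},
])

```text
clock: 27.42
ee_pos: [0.5365, 0.105, 0.0231]
eef_rot: [-0.0, 1.0, -0.012, 0.0]
contact_force: [-0.3, -0.4, -0.6]
grip_width: 0.0227
```

>>> carry_out([
  {"spin": 0, "offset": [0, 0, 0.05], "claw": 15},
  {"spin": 0, "offset": [0, 0, 0.03], "claw": 15},
  {"spin": 0, "offset": [0, 0, 0], "claw": 15},
  {"spin": 0, "offset": [0, 0, 0], "claw": 15},
])

```text
clock: 27.75
ee_pos: [0.5362, 0.1048, 0.0205]
eef_rot: [0.0, 1.0, -0.012, -0.0]
contact_force: [0.6, -0.5, 0.4]
grip_width: 0.023
```

>>> carry_out([
  {"spin": 0, "offset": [0.3, 0, 0], "claw": 15},
  {"spin": 0, "offset": [0.4, 0, 0], "claw": 15},
  {"spin": 0, "offset": [0.4, 0, 0], "claw": 15},
  {"spin": 0, "offset": [0.4, 0, 0], "claw": 15},
  {"spin": 0, "offset": [0.3, 0, 0], "claw": 15},
  {"spin": 0, "offset": [0.2, 0, 0], "claw": 15},
  {"spin": 0, "offset": [0.06, 0, 0], "claw": 15},
  {"spin": 0, "offset": [0, 0, 0], "claw": 15},
])

```text
clock: 28.42
ee_pos: [0.5878, 0.1036, 0.0204]
eef_rot: [0.0, 1.0, -0.012, -0.0]
contact_force: [0.9, -0.3, -0.5]
grip_width: 0.0226
```

>>> carry_out([
  {"spin": 0, "offset": [0.06, 0, 0], "claw": 15},
  {"spin": 0, "offset": [0.06, 0, 0], "claw": 15},
  {"spin": 0, "offset": [0, 0, 0], "claw": 15},
])

```text
clock: 28.67
ee_pos: [0.5908, 0.1035, 0.0207]
eef_rot: [-0.0, 1.0, -0.012, 0.0]
contact_force: [0.2, 0.7, -0.2]
grip_width: 0.0225
```

>>> carry_out([
  {"spin": 0, "offset": [0.06, 0, 0], "claw": 15},
  {"spin": 0, "offset": [0, 0, 0], "claw": 15},
])

```text
clock: 28.83
ee_pos: [0.5924, 0.1035, 0.0206]
eef_rot: [-0.0, 1.0, -0.012, 0.0]
contact_force: [-1.0, 0.2, 0.4]
grip_width: 0.0226
```

>>> carry_out([
  {"spin": 0, "offset": [0.06, 0, 0], "claw": 15},
  {"spin": 0, "offset": [0, 0, 0], "claw": 15},
])

```text
clock: 29.0
ee_pos: [0.5936, 0.1034, 0.0204]
eef_rot: [0.0, 1.0, -0.012, -0.0]
contact_force: [-1.0, -1.1, -0.2]
grip_width: 0.0226
```

>>> carry_out([
  {"spin": 0, "offset": [0.06, 0, 0], "claw": 15},
  {"spin": 0, "offset": [0, 0, 0], "claw": 15},
])

```text
clock: 29.17
ee_pos: [0.5936, 0.1034, 0.0199]
eef_rot: [0.0, 1.0, -0.012, -0.002]
contact_force: [-13.5, -1.4, 4.9]
grip_width: 0.0227
```

>>> carry_out([
  {"spin": 0, "offset": [0, 0, 0], "claw": 30},
  {"spin": 0, "offset": [0, 0, 0], "claw": 30},
  {"spin": 0, "offset": [0, 0, 0], "claw": 30},
  {"spin": 0, "offset": [0, 0, -0.3], "claw": 30},
  {"spin": 0, "offset": [0, 0, -0.6], "claw": 30},
  {"spin": 0, "offset": [0, 0, -1], "claw": 30},
  {"spin": 0, "offset": [0, 0, -1], "claw": 30},
  {"spin": 0, "offset": [0, 0, -1], "claw": 30},
  {"spin": 0, "offset": [0, 0, -1], "claw": 30},
  {"spin": 0, "offset": [0, 0, -0.8], "claw": 30},
])

```text
clock: 30.0
ee_pos: [0.5956, 0.1034, 0.1659]
eef_rot: [-0.0, 1.0, -0.012, 0.001]
contact_force: [0.4, -0.5, -0.3]
grip_width: 0.03
```

```bash
python3 - <<'E'
from h import *
s=manip.sense();print(wj(s["ee_pos"]),s["ee_pos"][2],s["contact_force"])
p=vision.camera("scene");show(p,"s21",(330,220),(65,50),6)
b=battens()
pick((553.5,-352.5),74.9)
E
```

```text
[ -5.60057774 -76.53862655 165.89352422] 0.16589352422229223 [ 0.41432314 -0.53786935 -0.26556271]
380 690.6 -428.3 149 29 ang 20.9 [ 92. 174.  96.] z 0.0225 0.95
378 412.2 -373.7 150 25 ang 75.7 [148.  79. 180.] z 0.0231 0.74
342 553.0 -352.8 148 25 ang 74.2 [230. 206. 156.] z 0.0228 0.7
535 584.1 -85.0 67 211 ang -89.7 [212. 184. 136.] z 0.0316 0.65
375 685.3 464.2 27 149 ang -57.6 [108. 190. 187.] z 0.0237 0.61
t 30.15 spin -12.715 off [-18.452   3.113   6.489]
```

View pics/s21.png

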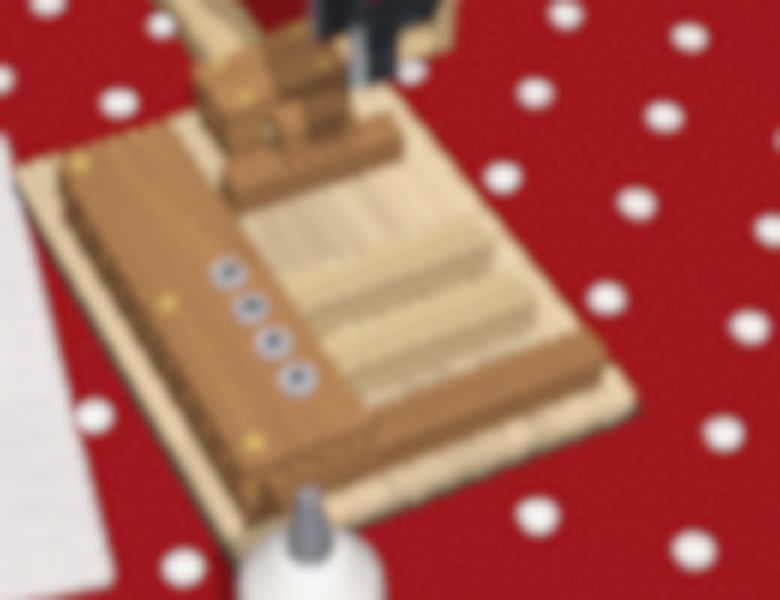

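>>> carry_out([
  {"spin": -1, "offset": [0, 0, 0], "claw": 50},
  {"spin": -1, "offset": [0, 0, 0], "claw": 50},
  {"spin": -1, "offset": [0, 0, 0], "claw": 50},
  {"spin": -1, "offset": [0, 0, 0], "claw": 50},
  {"spin": -1, "offset": [0, 0, 0], "claw": 50},
  {"spin": -1, "offset": [0, 0, 0], "claw": 50},
  {"spin": -1, "offset": [0, 0, 0], "claw": 50},
  {"spin": -1, "offset": [0, 0, 0], "claw": 50},
  {"spin": -1, "offset": [0, 0, 0], "claw": 50},
  {"spin": -1, "offset": [0, 0, 0], "claw": 50},
])

```text
clock: 30.98
ee_pos: [0.5949, 0.1033, 0.1621]
eef_rot: [-0.0, 0.871, 0.492, -0.001]
contact_force: [-0.3, -0.0, 0.6]
grip_width: 0.0502
```

>>> carry_out([
  {"spin": -1, "offset": [0, 0, 0], "claw": 50},
  {"spin": -1, "offset": [0, 0, 0], "claw": 50},
  {"spin": -0.7, "offset": [0, 0, 0], "claw": 50},
  {"spin": 0, "offset": [-1, 0.17, 0], "claw": 50},
  {"spin": 0, "offset": [-1, 0.17, 0], "claw": 50},
  {"spin": 0, "offset": [-1, 0.17, 0], "claw": 50},
  {"spin": 0, "offset": [-1, 0.17, 0], "claw": 50},
  {"spin": 0, "offset": [-1, 0.17, 0], "claw": 50},
  {"spin": 0, "offset": [-1, 0.17, 0], "claw": 50},
  {"spin": 0, "offset": [-1, 0.17, 0], "claw": 50},
])

```text
clock: 31.82
ee_pos: [0.5775, -0.0744, 0.1622]
eef_rot: [-0.0, 0.794, 0.607, -0.0]
contact_force: [0.5, 1.3, 0.9]
grip_width: 0.0501
```

>>> carry_out([
  {"spin": 0, "offset": [-1, 0.17, 0], "claw": 50},
  {"spin": 0, "offset": [-1, 0.17, 0], "claw": 50},
  {"spin": 0, "offset": [-1, 0.17, 0], "claw": 50},
  {"spin": 0, "offset": [-1, 0.17, 0], "claw": 50},
  {"spin": 0, "offset": [-1, 0.17, 0], "claw": 50},
  {"spin": 0, "offset": [-1, 0.17, 0], "claw": 50},
  {"spin": 0, "offset": [-1, 0.17, 0.4], "claw": 50},
  {"spin": 0, "offset": [-1, 0.17, 0.5], "claw": 50},
  {"spin": 0, "offset": [-1, 0.17, 0.5], "claw": 50},
  {"spin": 0, "offset": [-1, 0.17, 0.5], "claw": 50},
])

```text
clock: 32.65
ee_pos: [0.553, -0.3267, 0.114]
eef_rot: [-0.001, 0.794, 0.607, -0.0]
contact_force: [0.8, 0.1, 1.0]
grip_width: 0.0497
```

>>> carry_out([
  {"spin": 0, "offset": [-0.9, 0.17, 0.5], "claw": 50},
  {"spin": 0, "offset": [-0.5, 0.07, 0.6], "claw": 50},
  {"spin": 0, "offset": [0, 0, 0.6], "claw": 50},
  {"spin": 0, "offset": [0, 0, 0], "claw": 50},
])

```text
clock: 32.98
ee_pos: [0.5483, -0.3607, 0.0687]
eef_rot: [-0.003, 0.795, 0.607, -0.001]
contact_force: [-0.5, 0.8, -1.6]
grip_width: 0.0498
```

```bash
python3 - <<'E'
from h import *
pick((553.3,-352.7),74.7)
p=vision.camera("scene");show(p,"s22",(280,145),(65,50),6)
for d in nets.recognise(p,"batten1"): print(np.round(d["xyz"],3),round(d["score"],2))
E
```

```text
t 32.98 spin 0.006 off [-0.04   0.108  2.628]
[0.58  0.155 0.038] 0.85
[0.578 0.112 0.038] 0.82
[ 0.701 -0.419  0.022] 0.8
[ 0.564 -0.333  0.028] 0.65
[0.687 0.467 0.023] 0.61
[ 0.489 -0.02   0.054] 0.52
[0.617 0.07  0.035] 0.49
```

View pics/s22.png

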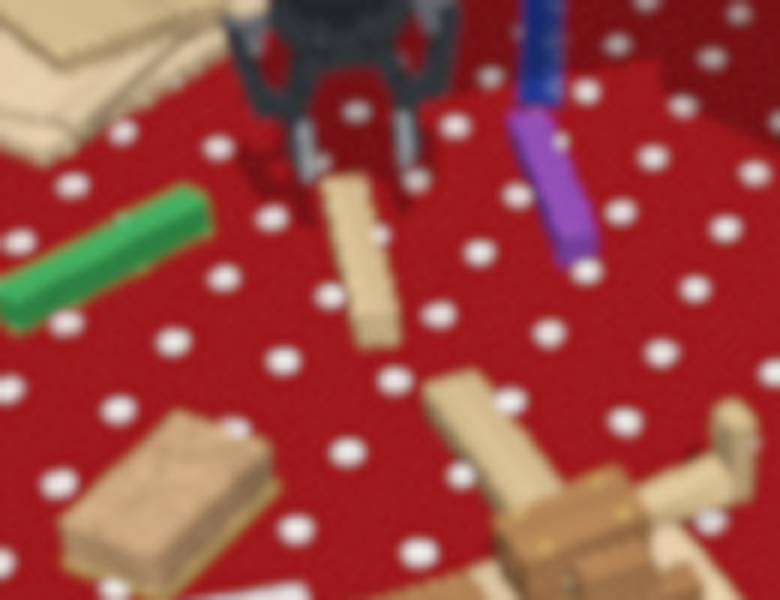

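>>> carry_out([
  {"spin": 0, "offset": [0, 0.06, 0.7], "claw": 50},
  {"spin": 0, "offset": [0, 0, 0.7], "claw": 50},
  {"spin": 0, "offset": [0, 0, 0.7], "claw": 50},
  {"spin": 0, "offset": [0, 0, 0.4], "claw": 50},
  {"spin": 0, "offset": [0, 0, 0.06], "claw": 50},
  {"spin": 0, "offset": [0, 0, 0], "claw": 50},
])

```text
clock: 33.58
ee_pos: [0.552, -0.3612, 0.0095]
eef_rot: [0.0, 0.794, 0.608, 0.0]
contact_force: [0.0, -0.4, 0.2]
grip_width: 0.0499
```

```bash
python3 - <<'E'
from h import *
pick((553.3,-352.7),74.7)
p=vision.camera("scene");show(p,"s23",(280,145),(65,50),6)
E
```

```text
t 33.58 spin 0.022 off [-0.057 -0.038  0.261]
```

View pics/s23.png

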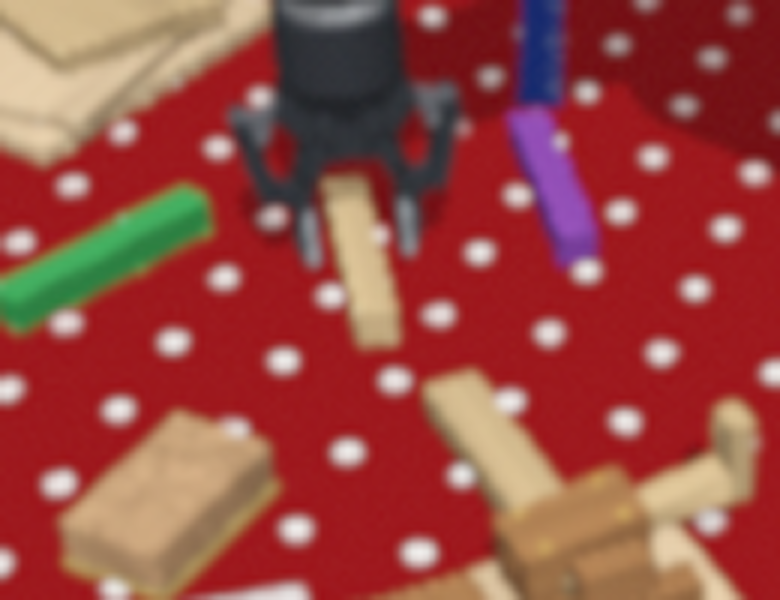

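>>> carry_out([
  {"spin": 0, "offset": [0, 0, 0.2], "claw": 40},
  {"spin": 0, "offset": [0, 0, 0], "claw": 15},
  {"spin": 0, "offset": [0, 0, 0], "claw": 15},
  {"spin": 0, "offset": [0, 0, 0], "claw": 15},
  {"spin": 0, "offset": [0, 0, 0], "claw": 15},
  {"spin": 0, "offset": [0, 0, -0.5], "claw": 15},
  {"spin": 0, "offset": [0, 0, -1], "claw": 15},
  {"spin": 0, "offset": [0, 0, -1], "claw": 15},
  {"spin": 0, "offset": [0, 0, -1], "claw": 15},
  {"spin": 0, "offset": [0, 0, -0.5], "claw": 15},
])

```text
clock: 34.47
ee_pos: [0.5525, -0.362, 0.1083]
eef_rot: [0.002, 0.794, 0.607, 0.001]
contact_force: [-0.6, 1.3, -0.7]
grip_width: 0.0229
```

>>> carry_out([
  {"spin": 0, "offset": [0, 0, -0.5], "claw": 15},
  {"spin": 0, "offset": [0, 0, -0.5], "claw": 15},
  {"spin": 0, "offset": [0, 0, 0], "claw": 15},
])

```text
clock: 34.72
ee_pos: [0.5522, -0.3618, 0.1313]
eef_rot: [0.001, 0.794, 0.607, 0.0]
contact_force: [0.8, 1.1, 0.1]
grip_width: 0.0228
```

```bash
python3 - <<'E'
from h import *
s=manip.sense();print(s["ee_pos"],np.degrees(th()),s["grip_width"])
p=vision.camera("scene");show(p,"s24",(280,125),(65,50),6)
delta(jw((-65,-120,120)),J[2])
E
```

```text
[ 0.55219477 -0.36181181  0.13130338] 74.8101704627621 0.022815167363243752
t 34.77 spin 12.696 off [ -1.072 -16.898   0.387]
```

View pics/s24.png

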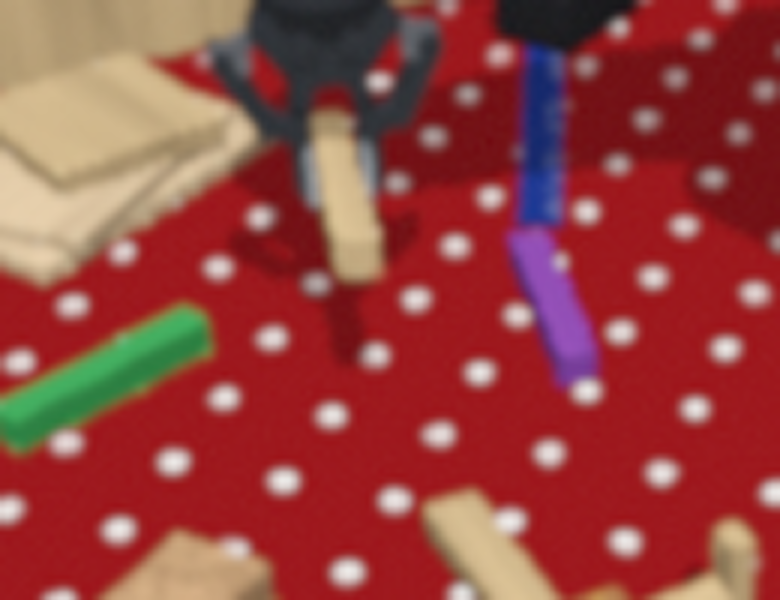

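>>> carry_out([
  {"spin": 1, "offset": [0, 0, 0], "claw": 15},
  {"spin": 1, "offset": [0, 0, 0], "claw": 15},
  {"spin": 1, "offset": [0, 0, 0], "claw": 15},
  {"spin": 1, "offset": [0, 0, 0], "claw": 15},
  {"spin": 1, "offset": [0, 0, 0], "claw": 15},
  {"spin": 1, "offset": [0, 0, 0], "claw": 15},
  {"spin": 1, "offset": [0, 0, 0], "claw": 15},
  {"spin": 1, "offset": [0, 0, 0], "claw": 15},
  {"spin": 1, "offset": [0, 0, 0], "claw": 15},
  {"spin": 1, "offset": [0, 0, 0], "claw": 15},
])

```text
clock: 35.6
ee_pos: [0.5512, -0.3611, 0.1273]
eef_rot: [-0.001, 0.992, 0.126, -0.001]
contact_force: [0.1, 0.3, -0.9]
grip_width: 0.023
```

>>> carry_out([
  {"spin": 1, "offset": [0, 0, 0], "claw": 15},
  {"spin": 1, "offset": [0, 0, 0], "claw": 15},
  {"spin": 0.7, "offset": [-0.3, 0, 0], "claw": 15},
  {"spin": 0, "offset": [-0.4, -0.6, 0], "claw": 15},
  {"spin": 0, "offset": [-0.37, -1, 0], "claw": 15},
  {"spin": 0, "offset": [0, -1, 0], "claw": 15},
  {"spin": 0, "offset": [0, -1, 0], "claw": 15},
  {"spin": 0, "offset": [0, -1, 0], "claw": 15},
  {"spin": 0, "offset": [0, -1, 0], "claw": 15},
  {"spin": 0, "offset": [0, -1, 0], "claw": 15},
])

```text
clock: 36.43
ee_pos: [0.5283, -0.195, 0.1276]
eef_rot: [-0.0, 1.0, -0.012, -0.001]
contact_force: [0.9, 0.1, -0.6]
grip_width: 0.0225
```

>>> carry_out([
  {"spin": 0, "offset": [0, -1, 0], "claw": 15},
  {"spin": 0, "offset": [0, -1, 0], "claw": 15},
  {"spin": 0, "offset": [0, -1, 0], "claw": 15},
  {"spin": 0, "offset": [0, -1, 0], "claw": 15},
  {"spin": 0, "offset": [0, -1, 0], "claw": 15},
  {"spin": 0, "offset": [0, -1, 0], "claw": 15},
  {"spin": 0, "offset": [0, -1, 0], "claw": 15},
  {"spin": 0, "offset": [0, -1, 0], "claw": 15},
  {"spin": 0, "offset": [0, -1, 0], "claw": 15},
  {"spin": 0, "offset": [0, -0.8, 0], "claw": 15},
])

```text
clock: 37.27
ee_pos: [0.5342, 0.0502, 0.1277]
eef_rot: [-0.0, 1.0, -0.012, -0.001]
contact_force: [0.2, -0.4, -0.9]
grip_width: 0.0231
```

>>> carry_out([
  {"spin": 0, "offset": [0, -0.4, 0], "claw": 15},
  {"spin": 0, "offset": [0, 0, 0], "claw": 15},
  {"spin": 0, "offset": [0, 0, 0], "claw": 15},
])

```text
clock: 37.52
ee_pos: [0.5349, 0.0582, 0.1284]
eef_rot: [0.0, 1.0, -0.012, -0.001]
contact_force: [-0.0, -0.5, -0.4]
grip_width: 0.0225
```

```bash
python3 - <<'E'
from h import *
s=manip.sense();print(s["ee_pos"],np.degrees(th()),s["grip_width"])
p=vision.camera("scene");show(p,"s25",(330,200),(65,50),6)
delta(jw((-65,-120,22)),J[2])
E
```

```text
[0.53486278 0.05823971 0.12837272] -1.3524458198676055 0.022487306451489313
t 37.57 spin -0.006 off [ 3.000e-03 -1.460e-01  4.261e+00]
```

View pics/s25.png

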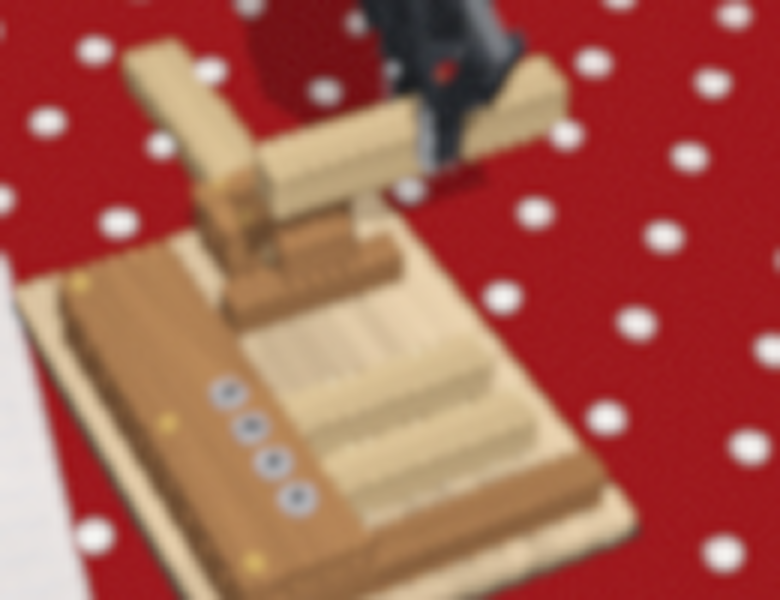

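>>> carry_out([
  {"spin": 0, "offset": [0, -0.09, 0.7], "claw": 15},
  {"spin": 0, "offset": [0, 0, 0.7], "claw": 15},
  {"spin": 0, "offset": [0, 0, 0.7], "claw": 15},
  {"spin": 0, "offset": [0, 0, 0.4], "claw": 15},
  {"spin": 0, "offset": [0, 0, 0], "claw": 15},
  {"spin": 0, "offset": [0, 0, 0], "claw": 15},
])

```text
clock: 38.07
ee_pos: [0.5352, 0.0601, 0.0666]
eef_rot: [0.0, 1.0, -0.013, -0.0]
contact_force: [0.0, 0.1, 0.4]
grip_width: 0.0228
```

```bash
python3 - <<'E'
from h import *
s=manip.sense();print(wj(s["ee_pos"]))
p=vision.camera("scene");show(p,"s26",(330,200),(65,50),6)
delta(jw((-65,-121,22)),J[2])
E
```

```text
[ -64.89153396 -121.24458022   66.62049987]
t 38.12 spin -0.01 off [-0.02  -0.002  1.811]
```

View pics/s26.png

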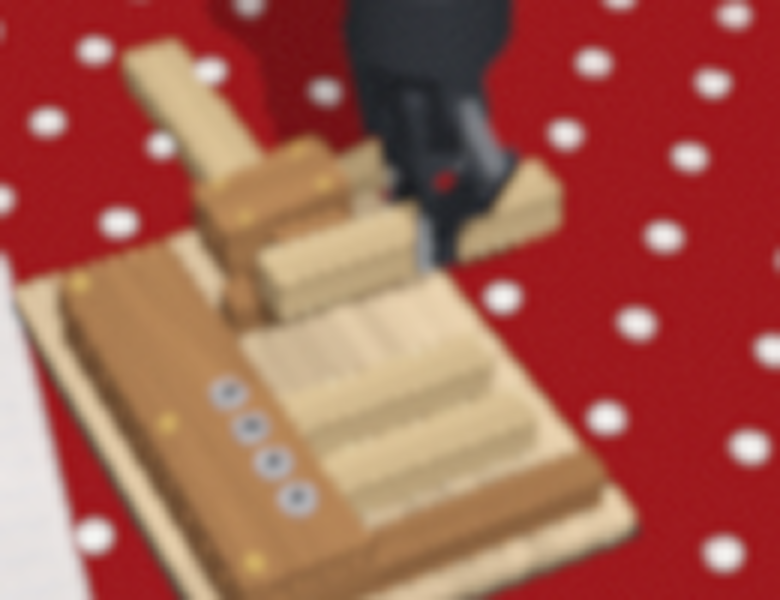

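>>> carry_out([
  {"spin": 0, "offset": [0, -0.08, 0.5], "claw": 15},
  {"spin": 0, "offset": [0, 0, 0.6], "claw": 15},
  {"spin": 0, "offset": [0, 0, 0.5], "claw": 15},
  {"spin": 0, "offset": [0, 0, 0.12], "claw": 15},
  {"spin": 0, "offset": [0, 0, 0], "claw": 15},
  {"spin": 0, "offset": [0, 0, 0], "claw": 15},
])

```text
clock: 38.62
ee_pos: [0.5356, 0.0627, 0.0242]
eef_rot: [-0.0, 1.0, -0.012, 0.0]
contact_force: [-0.5, -0.1, 0.0]
grip_width: 0.0225
```

```bash
python3 - <<'E'
from h import *
s=manip.sense();print(wj(s["ee_pos"]))
p=vision.camera("scene");show(p,"s27",(330,200),(65,50),6)
E
```

```text
[ -64.58192707 -118.62859912   24.18920029]
```

View pics/s27.png

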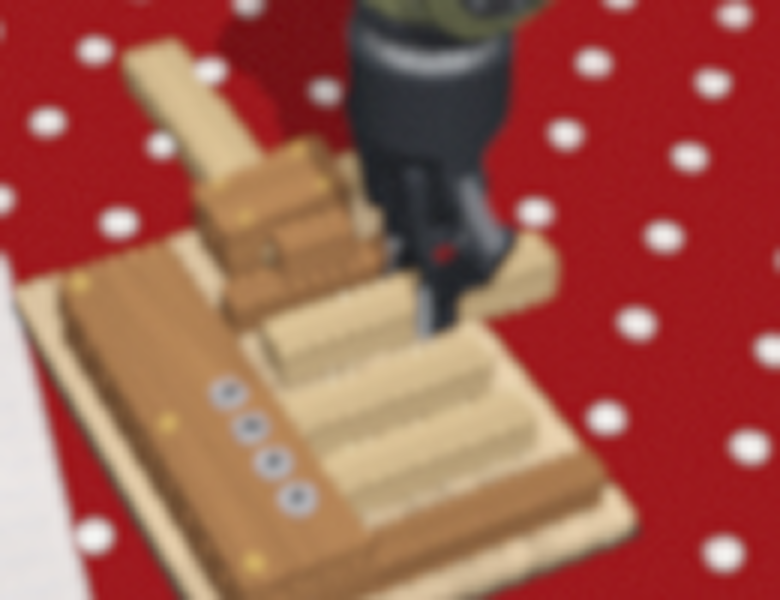

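Lower to 0.0205 and insert.

>>> carry_out([
  {"spin": 0, "offset": [0, 0, 0.08], "claw": 15},
  {"spin": 0, "offset": [0, 0, 0.06], "claw": 15},
  {"spin": 0, "offset": [0, 0, 0], "claw": 15},
  {"spin": 0, "offset": [0, 0, 0], "claw": 15},
])

```text
clock: 39.0
ee_pos: [0.5352, 0.0628, 0.0201]
eef_rot: [-0.0, 1.0, -0.012, 0.0]
contact_force: [0.4, 0.8, -1.0]
grip_width: 0.0227
```

>>> carry_out([
  {"spin": 0, "offset": [0.2, 0, 0], "claw": 15},
  {"spin": 0, "offset": [0.2, 0, 0], "claw": 15},
  {"spin": 0, "offset": [0.2, 0, 0], "claw": 15},
  {"spin": 0, "offset": [0, 0, 0], "claw": 15},
])

```text
clock: 39.33
ee_pos: [0.5513, 0.0624, 0.0201]
eef_rot: [-0.0, 1.0, -0.012, 0.0]
contact_force: [0.0, -0.0, -0.7]
grip_width: 0.0225
```

>>> carry_out([
  {"spin": 0, "offset": [0.3, 0, 0], "claw": 15},
  {"spin": 0, "offset": [0.3, 0, 0], "claw": 15},
  {"spin": 0, "offset": [0.3, 0, 0], "claw": 15},
  {"spin": 0, "offset": [0.3, 0, 0], "claw": 15},
  {"spin": 0, "offset": [0.1, 0, 0], "claw": 15},
  {"spin": 0, "offset": [0.06, 0, 0], "claw": 15},
  {"spin": 0, "offset": [0, 0, 0], "claw": 15},
])

```text
clock: 39.92
ee_pos: [0.5843, 0.0616, 0.0199]
eef_rot: [-0.0, 1.0, -0.012, -0.0]
contact_force: [-0.3, -0.1, -0.4]
grip_width: 0.0228
```

>>> carry_out([
  {"spin": 0, "offset": [0.06, 0, 0], "claw": 15},
  {"spin": 0, "offset": [0.06, 0, 0], "claw": 15},
  {"spin": 0, "offset": [0, 0, 0], "claw": 15},
])

```text
clock: 40.17
ee_pos: [0.5873, 0.0616, 0.0201]
eef_rot: [0.0, 1.0, -0.012, 0.0]
contact_force: [0.1, -0.2, -0.2]
grip_width: 0.0227
```

>>> carry_out([
  {"spin": 0, "offset": [0.06, 0, 0], "claw": 15},
  {"spin": 0, "offset": [0, 0, 0], "claw": 15},
])

```text
clock: 40.33
ee_pos: [0.5889, 0.0615, 0.0201]
eef_rot: [-0.0, 1.0, -0.012, 0.0]
contact_force: [0.2, 0.7, 0.2]
grip_width: 0.0223
```

>>> carry_out([
  {"spin": 0, "offset": [0.06, 0, 0], "claw": 15},
  {"spin": 0, "offset": [0.06, 0, 0], "claw": 15},
  {"spin": 0, "offset": [0, 0, 0], "claw": 15},
])

```text
clock: 40.58
ee_pos: [0.592, 0.0614, 0.0201]
eef_rot: [-0.0, 1.0, -0.012, 0.0]
contact_force: [-0.9, -0.0, 0.8]
grip_width: 0.0227
```

>>> carry_out([
  {"spin": 0, "offset": [0.06, 0, 0], "claw": 15},
  {"spin": 0, "offset": [0, 0, 0], "claw": 15},
])

```text
clock: 40.75
ee_pos: [0.5934, 0.0614, 0.02]
eef_rot: [-0.0, 1.0, -0.012, 0.0]
contact_force: [-0.1, -0.3, -0.8]
grip_width: 0.0227
```

>>> carry_out([
  {"spin": 0, "offset": [0.06, 0, 0], "claw": 15},
  {"spin": 0, "offset": [0, 0, 0], "claw": 15},
])

```text
clock: 40.92
ee_pos: [0.5944, 0.0613, 0.0198]
eef_rot: [0.0, 1.0, -0.012, -0.001]
contact_force: [-2.1, -0.0, -1.1]
grip_width: 0.0229
```

>>> carry_out([
  {"spin": 0, "offset": [0.06, 0, 0], "claw": 15},
  {"spin": 0, "offset": [0, 0, 0], "claw": 15},
])

```text
clock: 41.08
ee_pos: [0.5944, 0.0614, 0.0194]
eef_rot: [0.0, 1.0, -0.012, -0.003]
contact_force: [-16.1, 0.5, 5.1]
grip_width: 0.0227
```

>>> carry_out([
  {"spin": 0, "offset": [0, 0, 0], "claw": 28},
  {"spin": 0, "offset": [0, 0, 0], "claw": 28},
  {"spin": 0, "offset": [0, 0, 0], "claw": 28},
  {"spin": 0, "offset": [0, 0, -0.3], "claw": 28},
  {"spin": 0, "offset": [0, 0, -0.6], "claw": 28},
  {"spin": 0, "offset": [0, 0, -1], "claw": 28},
  {"spin": 0, "offset": [0, 0, -1], "claw": 28},
  {"spin": 0, "offset": [0, 0, -1], "claw": 28},
  {"spin": 0, "offset": [0, 0, -0.5], "claw": 28},
  {"spin": 0, "offset": [0, 0, 0], "claw": 28},
])

```text
clock: 41.92
ee_pos: [0.5975, 0.0614, 0.1335]
eef_rot: [-0.0, 1.0, -0.012, 0.003]
contact_force: [0.4, 0.3, -0.6]
grip_width: 0.0279
```

```bash
python3 - <<'E'
from h import *
s=manip.sense();print(wj(s["ee_pos"]))
p=vision.camera("scene");show(p,"s28",(330,200),(65,50),6)
delta(jw((-28,-165,44)),J[2])
E
```

```text
[  -2.63882665 -118.50105059  133.45742545]
t 41.97 spin -0.004 off [-0.981  1.857  3.485]
```

View pics/s28.png

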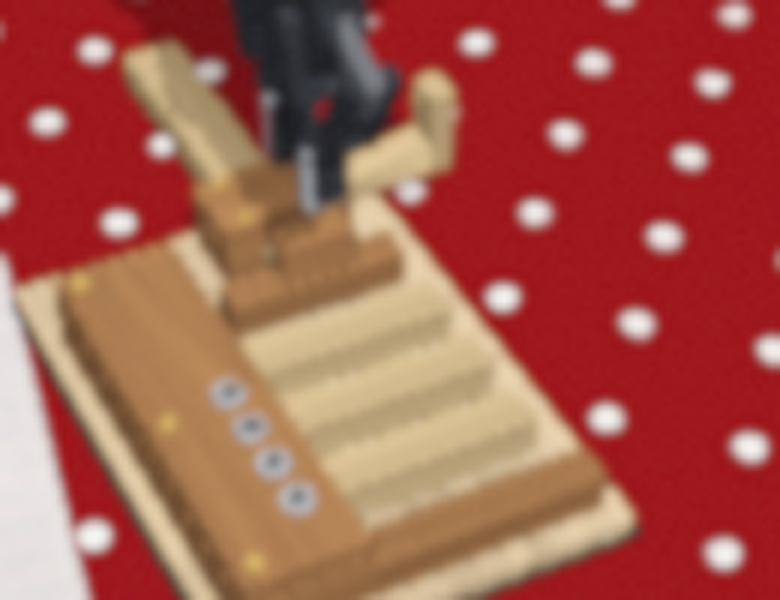

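>>> carry_out([
  {"spin": -1, "offset": [0, 0, 0], "claw": 60},
  {"spin": -1, "offset": [0, 0, 0], "claw": 60},
  {"spin": -1, "offset": [0, 0, 0], "claw": 60},
  {"spin": -1, "offset": [0, 0, 0], "claw": 60},
  {"spin": -1, "offset": [0, 0, 0], "claw": 60},
  {"spin": -1, "offset": [0, 0, 0], "claw": 60},
  {"spin": -1, "offset": [0, 0, 0], "claw": 60},
  {"spin": -1, "offset": [0, 0, 0], "claw": 60},
  {"spin": -1, "offset": [0, 0, 0], "claw": 60},
  {"spin": -1, "offset": [0, 0, 0], "claw": 60},
])

```text
clock: 42.8
ee_pos: [0.5955, 0.0613, 0.128]
eef_rot: [-0.001, 0.871, 0.492, -0.001]
contact_force: [-0.1, -0.8, 0.6]
grip_width: 0.0602
```

>>> carry_out([
  {"spin": -1, "offset": [0, 0, 0], "claw": 60},
  {"spin": -1, "offset": [0, 0, 0], "claw": 60},
  {"spin": -1, "offset": [0, 0, 0], "claw": 60},
  {"spin": -1, "offset": [0, 0, 0], "claw": 60},
  {"spin": -1, "offset": [0, 0, 0], "claw": 60},
  {"spin": 0, "offset": [0, 0, 0], "claw": 60},
  {"spin": 0, "offset": [0, 0, 0], "claw": 60},
])

```text
clock: 43.38
ee_pos: [0.5957, 0.0613, 0.1286]
eef_rot: [-0.001, 0.717, 0.697, -0.001]
contact_force: [0.0, -0.7, 0.5]
grip_width: 0.0601
```

```bash
python3 - <<'E'
from h import *
s=manip.sense();print(wj(s["ee_pos"]))
delta(jw((-28,-164,42)),J[2]+np.pi/2)
t=vision.camera("top");show(t,"t29",(315,188),(60,45),6)
E
```

```text
[  -4.4229524  -118.62668091  128.63444077]
t 43.38 spin -0.034 off [-1.815 -0.943  3.465]
```

View pics/t29.png

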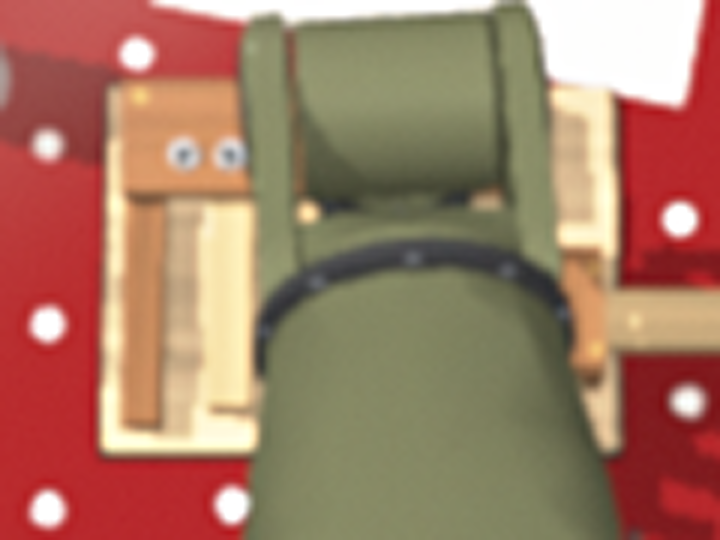

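>>> carry_out([
  {"spin": 0, "offset": [-0.6, -0.3, 0.3], "claw": 60},
  {"spin": 0, "offset": [-0.6, -0.3, 0.3], "claw": 60},
  {"spin": 0, "offset": [-0.6, -0.34, 0.3], "claw": 60},
  {"spin": 0, "offset": [0, 0, 0.4], "claw": 60},
  {"spin": 0, "offset": [0, 0, 0], "claw": 60},
  {"spin": 0, "offset": [0, 0, 0], "claw": 60},
])

```text
clock: 43.93
ee_pos: [0.5717, 0.0173, 0.0971]
eef_rot: [-0.0, 0.716, 0.698, -0.0]
contact_force: [0.3, 0.7, 0.6]
grip_width: 0.0602
```

```bash
python3 - <<'E'
from h import *
delta(jw((-28,-164,42)),J[2]+np.pi/2)
p=vision.camera("scene");show(p,"s30",(330,200),(65,50),6)
E
```

```text
t 43.93 spin -0.018 off [-0.032 -0.023  2.204]
```

View pics/s30.png

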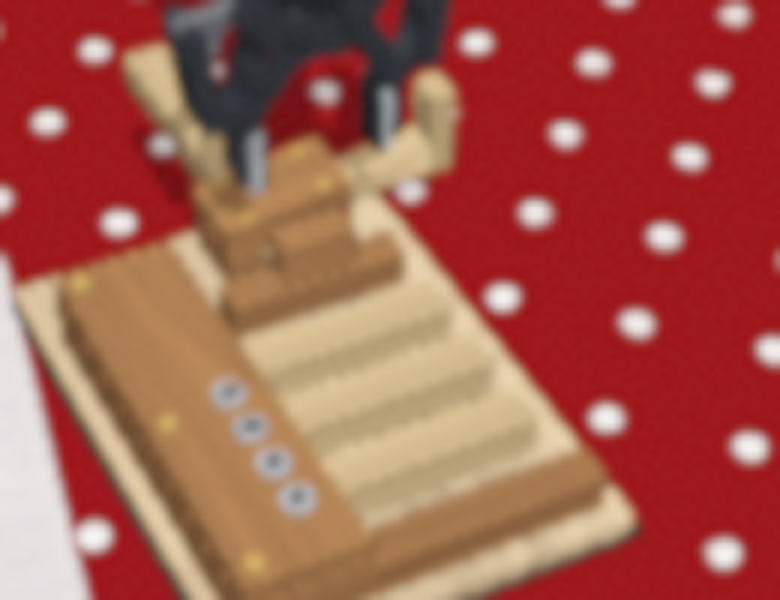

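>>> carry_out([
  {"spin": 0, "offset": [0, 0, 0.6], "claw": 60},
  {"spin": 0, "offset": [0, 0, 0.6], "claw": 60},
  {"spin": 0, "offset": [0, 0, 0.6], "claw": 60},
  {"spin": 0, "offset": [0, 0, 0.35], "claw": 60},
  {"spin": 0, "offset": [0, 0, 0], "claw": 60},
  {"spin": 0, "offset": [0, 0, 0], "claw": 60},
])

```text
clock: 44.48
ee_pos: [0.5719, 0.0172, 0.0441]
eef_rot: [0.0, 0.716, 0.699, 0.0]
contact_force: [0.4, -0.2, 0.7]
grip_width: 0.06
```

```bash
python3 - <<'E'
from h import *
delta(jw((-28,-164,42)),J[2]+np.pi/2)
p=vision.camera("scene");show(p,"s31",(330,200),(65,50),6)
E
```

```text
t 44.48 spin -0.003 off [-0.03  -0.032  0.084]
```

View pics/s31.png

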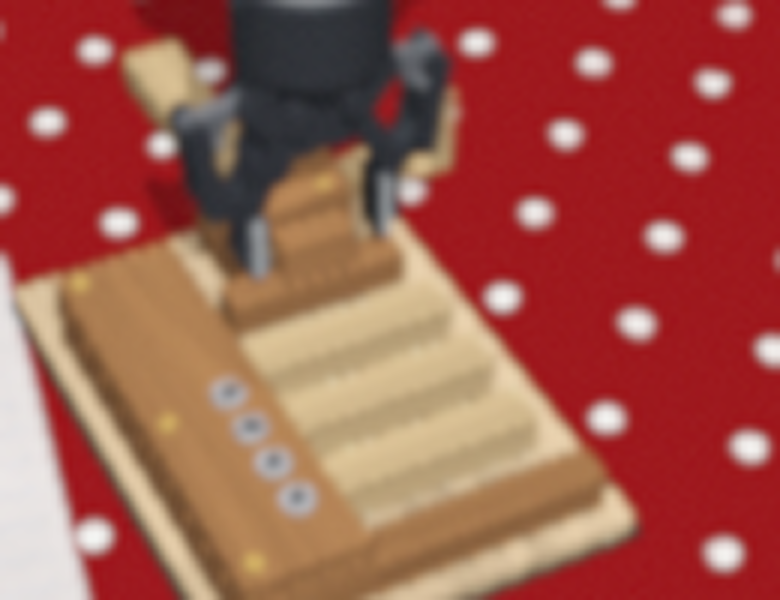

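Fingers straddle the grip block lengthwise. Close and push toward +y (tool +x).

>>> carry_out([
  {"spin": 0, "offset": [0, 0, 0], "claw": 30},
  {"spin": 0, "offset": [0, 0, 0], "claw": 30},
  {"spin": 0, "offset": [0, 0, 0], "claw": 30},
  {"spin": 0, "offset": [0, 0, 0], "claw": 30},
  {"spin": 0, "offset": [0.2, 0, 0], "claw": 30},
  {"spin": 0, "offset": [0.3, 0, 0], "claw": 30},
  {"spin": 0, "offset": [0.3, 0, 0], "claw": 30},
  {"spin": 0, "offset": [0, 0, 0], "claw": 30},
], newtons=80)

```text
clock: 45.2
ee_pos: [0.5724, 0.0378, 0.0452]
eef_rot: [0.0, 0.715, 0.699, 0.0]
contact_force: [-4.5, 3.5, 9.3]
grip_width: 0.0382
```

>>> carry_out([
  {"spin": 0, "offset": [0.3, 0, 0], "claw": 30},
  {"spin": 0, "offset": [0.3, 0, 0], "claw": 30},
  {"spin": 0, "offset": [0.3, 0, 0], "claw": 30},
  {"spin": 0, "offset": [0.3, 0, 0], "claw": 30},
  {"spin": 0, "offset": [0, 0, 0], "claw": 30},
])

```text
clock: 45.62
ee_pos: [0.5731, 0.0679, 0.0452]
eef_rot: [0.0, 0.715, 0.699, 0.0]
contact_force: [-4.7, 3.8, 9.6]
grip_width: 0.0378
```

```bash
python3 - <<'E'
from h import *
s=manip.sense();print(wj(s["ee_pos"]))
p=vision.camera("scene");show(p,"s32",(330,200),(65,50),6)
E
```

```text
[ -27.19421661 -112.61094068   45.18995386]
```

View pics/s32.png

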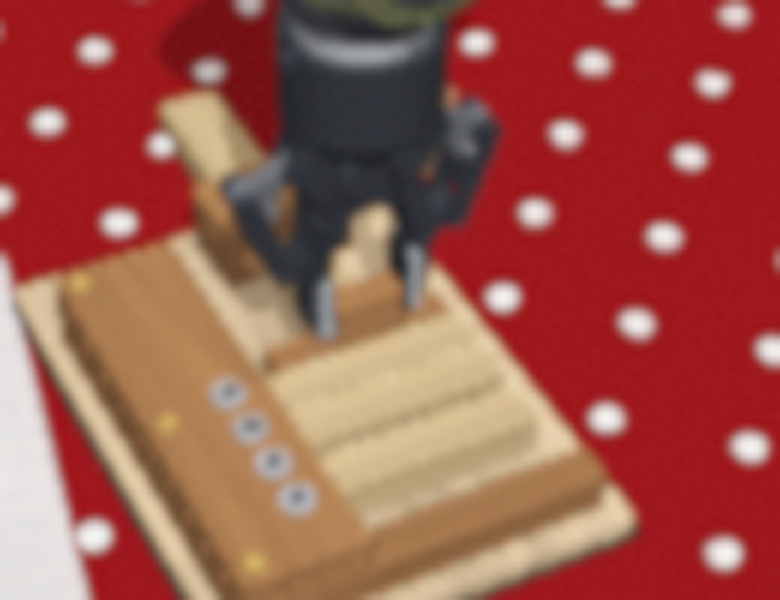

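>>> carry_out([
  {"spin": 0, "offset": [0.3, 0, 0], "claw": 30},
  {"spin": 0, "offset": [0.3, 0, 0], "claw": 30},
  {"spin": 0, "offset": [0.2, 0, 0], "claw": 30},
  {"spin": 0, "offset": [0.1, 0, 0], "claw": 30},
  {"spin": 0, "offset": [0, 0, 0], "claw": 30},
])

```text
clock: 46.08
ee_pos: [0.5736, 0.0898, 0.0452]
eef_rot: [0.0, 0.716, 0.699, 0.0]
contact_force: [-4.3, 1.7, 10.1]
grip_width: 0.0379
```

>>> carry_out([
  {"spin": 0, "offset": [0.06, 0, 0], "claw": 30},
  {"spin": 0, "offset": [0.06, 0, 0], "claw": 30},
  {"spin": 0, "offset": [0, 0, 0], "claw": 30},
])

```text
clock: 46.33
ee_pos: [0.5737, 0.0923, 0.0452]
eef_rot: [0.0, 0.716, 0.698, 0.0]
contact_force: [-4.7, -1.9, 9.1]
grip_width: 0.0384
```

>>> carry_out([
  {"spin": 0, "offset": [0.06, 0, 0], "claw": 30},
  {"spin": 0, "offset": [0.06, 0, 0], "claw": 30},
  {"spin": 0, "offset": [0, 0, 0], "claw": 30},
])

```text
clock: 46.58
ee_pos: [0.5738, 0.0953, 0.0452]
eef_rot: [0.0, 0.716, 0.698, 0.0]
contact_force: [-4.2, -1.4, 9.6]
grip_width: 0.0377
```

>>> carry_out([
  {"spin": 0, "offset": [0.06, 0, 0], "claw": 30},
  {"spin": 0, "offset": [0.06, 0, 0], "claw": 30},
  {"spin": 0, "offset": [0, 0, 0], "claw": 30},
])

```text
clock: 46.83
ee_pos: [0.5739, 0.0983, 0.0452]
eef_rot: [0.0, 0.716, 0.698, 0.0]
contact_force: [-5.3, -1.9, 10.1]
grip_width: 0.0379
```

>>> carry_out([
  {"spin": 0, "offset": [0.05, 0, 0], "claw": 30},
  {"spin": 0, "offset": [0, 0, 0], "claw": 30},
])

```text
clock: 47.0
ee_pos: [0.5739, 0.0995, 0.0452]
eef_rot: [0.0, 0.716, 0.698, 0.0]
contact_force: [-5.1, -2.9, 9.9]
grip_width: 0.0383
```

```bash
python3 - <<'E'
from h import *
s=manip.sense();print(wj(s["ee_pos"]),s["contact_force"])
p=vision.camera("scene");show(p,"s33",(330,200),(65,50),6)
E
```

```text
[-27.189152   -81.00061683  45.1871923 ] [-5.08544233 -2.939784    9.86948712]
```

View pics/s33.png

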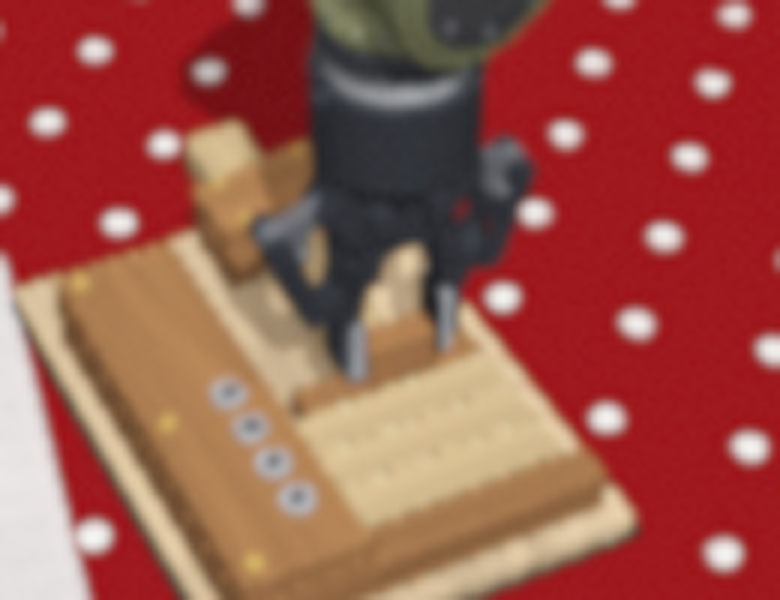

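>>> carry_out([
  {"spin": 0, "offset": [0.05, 0, 0], "claw": 30},
  {"spin": 0, "offset": [0, 0, 0], "claw": 30},
])

```text
clock: 47.22
ee_pos: [0.5739, 0.0997, 0.0452]
eef_rot: [0.001, 0.716, 0.698, -0.0]
contact_force: [-7.1, -11.1, 10.7]
grip_width: 0.038
```

>>> carry_out([
  {"spin": 0, "offset": [0.05, 0, 0], "claw": 30},
  {"spin": 0, "offset": [0, 0, 0], "claw": 30},
])

```text
clock: 47.38
ee_pos: [0.5739, 0.0997, 0.0452]
eef_rot: [0.001, 0.716, 0.698, -0.001]
contact_force: [-6.9, -20.9, 11.8]
grip_width: 0.0379
```

>>> carry_out([
  {"spin": 0, "offset": [0.05, 0, 0], "claw": 30},
  {"spin": 0, "offset": [0, 0, 0], "claw": 30},
])

```text
clock: 47.55
ee_pos: [0.5739, 0.0998, 0.0452]
eef_rot: [0.002, 0.716, 0.698, -0.002]
contact_force: [-8.1, -30.4, 13.4]
grip_width: 0.0378
```

>>> carry_out([
  {"spin": 0, "offset": [-0.08, 0, 0], "claw": 30},
  {"spin": 0, "offset": [0, 0, 0], "claw": 55},
  {"spin": 0, "offset": [0, 0, 0], "claw": 55},
  {"spin": 0, "offset": [0, 0, 0], "claw": 55},
  {"spin": 0, "offset": [0, 0, -0.5], "claw": 55},
  {"spin": 0, "offset": [0, 0, -1], "claw": 55},
  {"spin": 0, "offset": [0, 0, -1], "claw": 55},
  {"spin": 0, "offset": [0, 0, -1], "claw": 55},
  {"spin": 0, "offset": [0, 0, -0.5], "claw": 55},
  {"spin": 0, "offset": [0, 0, 0], "claw": 40},
])

```text
clock: 48.38
ee_pos: [0.5749, 0.1017, 0.1474]
eef_rot: [0.002, 0.716, 0.699, 0.002]
contact_force: [-0.5, 0.1, -0.2]
grip_width: 0.0446
```

```bash
python3 - <<'E'
from h import *
s=manip.sense();print(wj(s["ee_pos"]),s["contact_force"])
p=vision.camera("scene");show(p,"s34",(330,210),(65,50),6)
for j in [(-75,0,36),(-75,-24,36),(-75,-48,36),(-75,-72,36),(35,0,36)]: print(j,(proj(p,jw(j))-[265,160])*6)
delta(jw((-160,-211,70)),J[2]+np.pi/2)
E
```

```text
[-26.24741363 -78.72866163 147.36764219] [-0.51700534  0.13538969 -0.16213945]
(-75, 0, 36) [564.57457998 386.6024603 ]
(-75, -24, 36) [538.04948816 353.05786459]
(-75, -48, 36) [512.30271326 320.49755677]
(-75, -72, 36) [487.30049378 288.8788408 ]
(35, 0, 36) [350.43165379 468.95468944]
t 48.43 spin -0.001 off [-5.286 -5.319  3.001]
```

View pics/s34.png

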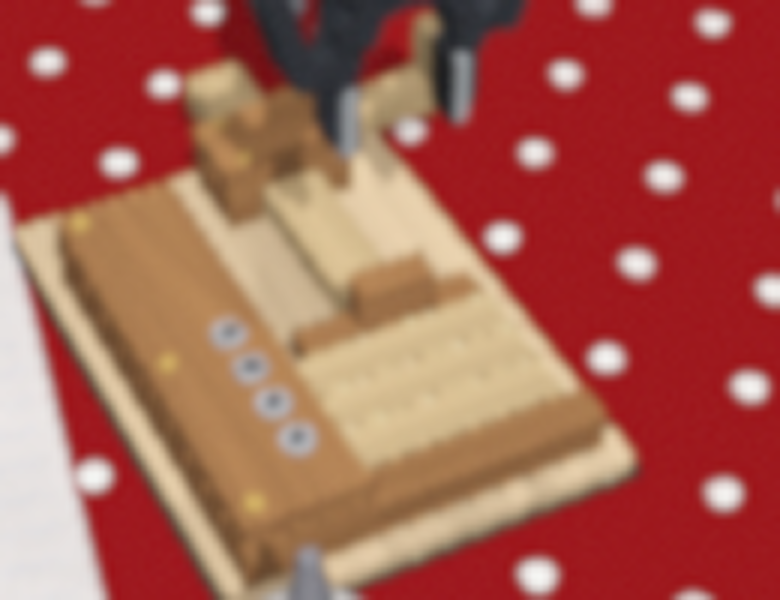

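>>> carry_out([
  {"spin": 0, "offset": [-0.8, -0.8, 0], "claw": 0},
  {"spin": 0, "offset": [-0.8, -0.8, 0], "claw": 0},
  {"spin": 0, "offset": [-0.8, -0.8, 0], "claw": 0},
  {"spin": 0, "offset": [-0.8, -0.8, 0], "claw": 0},
  {"spin": 0, "offset": [-0.8, -0.8, 0], "claw": 0},
  {"spin": 0, "offset": [-0.8, -0.8, 0], "claw": 0},
  {"spin": 0, "offset": [-0.5, -0.5, 0], "claw": 0},
  {"spin": 0, "offset": [0, 0, 0], "claw": 0},
  {"spin": 0, "offset": [0, 0, 0], "claw": 0},
])

```text
clock: 49.18
ee_pos: [0.4374, -0.0281, 0.1429]
eef_rot: [-0.001, 0.716, 0.698, -0.0]
contact_force: [0.2, -0.0, 0.1]
grip_width: -0.0002
```

```bash
python3 - <<'E'
from h import *
p=vision.camera("scene");show(p,"s35",(330,200),(65,50),6)
delta(jw((-160,-211,63)),J[2]+np.pi/2)
print(manip.sense()["grip_width"])
E
```

```text
t 49.23 spin -0.008 off [1.700e-02 3.000e-03 3.203e+00]
8.624903870191505e-05
```

View pics/s35.png

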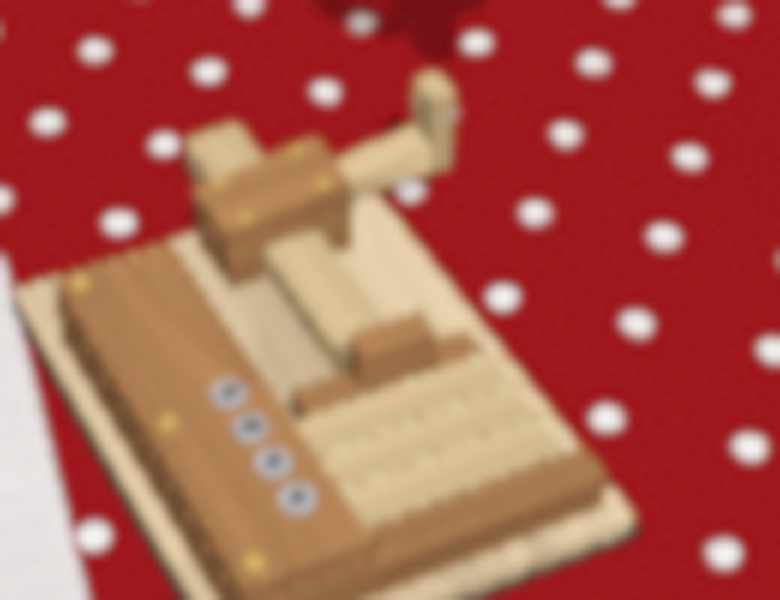

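```bash
python3 - <<'E'
from h import *
t=vision.camera("top");show(t,"t36",(315,188),(60,45),6)
for j in [(-75,0,36),(-75,-24,36),(-75,-48,36),(-75,-72,36)]: print(j,(proj(t,jw(j))-[255,143])*6)
E
```

```text
(-75, 0, 36) [158.3465206  405.26075756]
(-75, -24, 36) [204.40963896 405.29772306]
(-75, -48, 36) [250.45675057 405.33467572]
(-75, -72, 36) [296.48786379 405.37161553]
```

View pics/t36.png

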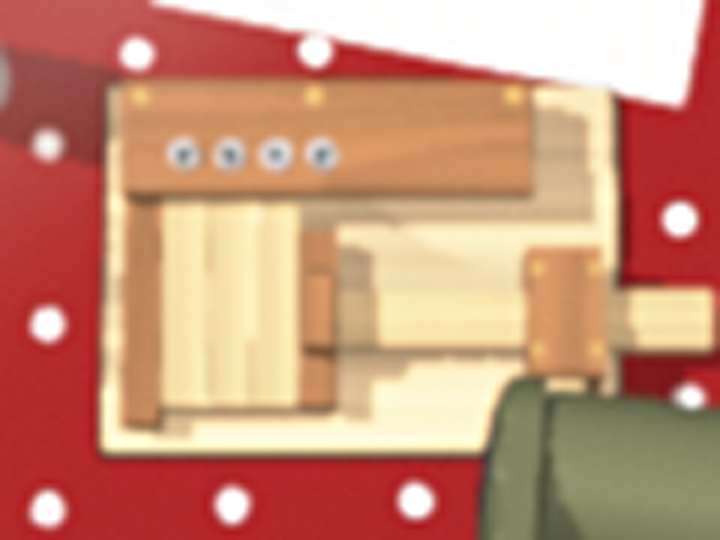

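>>> carry_out([
  {"spin": 0, "offset": [0, 0, 0.8], "claw": 0},
  {"spin": 0, "offset": [0, 0, 0.8], "claw": 0},
  {"spin": 0, "offset": [0, 0, 0.8], "claw": 0},
  {"spin": 0, "offset": [0, 0, 0.6], "claw": 0},
  {"spin": 0, "offset": [0, 0, 0.2], "claw": 0},
  {"spin": 0, "offset": [0, 0, 0], "claw": 0},
  {"spin": 0, "offset": [0, 0.3, 0], "claw": 0},
  {"spin": 0, "offset": [0, 0.2, 0], "claw": 0},
  {"spin": 0, "offset": [0, 0, 0], "claw": 0},
])

```text
clock: 50.03
ee_pos: [0.4522, -0.0282, 0.0647]
eef_rot: [0.001, 0.716, 0.699, 0.001]
contact_force: [0.6, -0.5, -0.4]
grip_width: 0.0001
```

>>> carry_out([
  {"spin": 0, "offset": [0, 0.15, 0], "claw": 0},
  {"spin": 0, "offset": [0, 0.15, 0], "claw": 0},
  {"spin": 0, "offset": [0, 0.15, 0], "claw": 0},
  {"spin": 0, "offset": [0, 0.15, 0], "claw": 0},
  {"spin": 0, "offset": [0, 0, 0], "claw": 0},
])

```text
clock: 50.45
ee_pos: [0.4659, -0.0285, 0.0637]
eef_rot: [-0.0, 0.716, 0.698, -0.0]
contact_force: [-0.8, -0.7, 0.6]
grip_width: -0.0001
```

```bash
python3 - <<'E'
from h import *
p=vision.camera("scene");show(p,"s37",(330,200),(65,50),6)
s=manip.sense();print(wj(s["ee_pos"]),s["contact_force"])
E
```

```text
[-132.16749236 -211.56569986   63.76255042] [0.00204952 0.08269033 0.1526777 ]
```

View pics/s37.png

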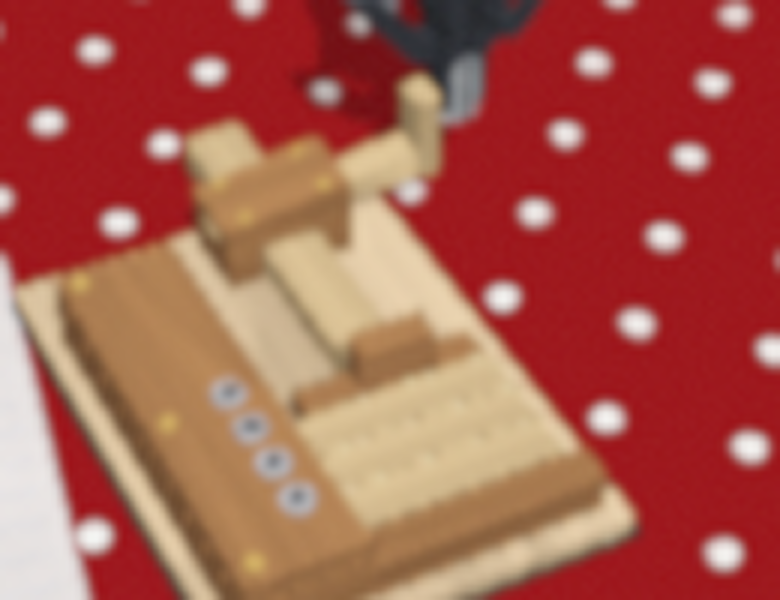

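>>> carry_out([
  {"spin": 0, "offset": [0, 0.15, 0.02], "claw": 0},
  {"spin": 0, "offset": [0, 0.15, 0.02], "claw": 0},
  {"spin": 0, "offset": [0, 0.15, 0.02], "claw": 0},
  {"spin": 0, "offset": [0, 0.15, 0.02], "claw": 0},
  {"spin": 0, "offset": [0, 0, 0], "claw": 0},
])

```text
clock: 50.92
ee_pos: [0.4813, -0.0289, 0.0618]
eef_rot: [0.0, 0.716, 0.698, 0.0]
contact_force: [0.1, 0.9, 0.2]
grip_width: 0.0002
```

>>> carry_out([
  {"spin": 0, "offset": [0, 0.08, 0], "claw": 0},
  {"spin": 0, "offset": [0, 0.08, 0], "claw": 0},
  {"spin": 0, "offset": [0, 0, 0], "claw": 0},
])

```text
clock: 51.17
ee_pos: [0.4845, -0.029, 0.0616]
eef_rot: [-0.0, 0.716, 0.698, -0.0]
contact_force: [-1.1, 0.2, -0.2]
grip_width: 0.0001
```

>>> carry_out([
  {"spin": 0, "offset": [0, 0.06, 0], "claw": 0},
  {"spin": 0, "offset": [0, 0, 0], "claw": 0},
])

```text
clock: 51.33
ee_pos: [0.4859, -0.029, 0.0616]
eef_rot: [-0.0, 0.716, 0.698, -0.0]
contact_force: [-0.7, 0.5, -1.2]
grip_width: 0.0001
```

>>> carry_out([
  {"spin": 0, "offset": [0, 0.06, 0], "claw": 0},
  {"spin": 0, "offset": [0, 0, 0], "claw": 0},
])

```text
clock: 51.5
ee_pos: [0.4875, -0.0291, 0.0617]
eef_rot: [-0.0, 0.716, 0.698, -0.0]
contact_force: [-2.2, -0.2, -2.3]
grip_width: 0.0001
```

>>> carry_out([
  {"spin": 0, "offset": [0, 0.06, 0], "claw": 0},
  {"spin": 0, "offset": [0, 0, 0], "claw": 0},
])

```text
clock: 51.67
ee_pos: [0.489, -0.0291, 0.0617]
eef_rot: [-0.0, 0.716, 0.698, -0.0]
contact_force: [-2.1, 0.5, -1.6]
grip_width: -0.0001
```

>>> carry_out([
  {"spin": 0, "offset": [0, 0.06, 0], "claw": 0},
  {"spin": 0, "offset": [0, 0, 0], "claw": 0},
])

```text
clock: 51.83
ee_pos: [0.4901, -0.0291, 0.0616]
eef_rot: [-0.0, 0.716, 0.698, -0.0]
contact_force: [-5.4, -0.1, -0.7]
grip_width: -0.0001
```

```bash
python3 - <<'E'
from h import *
p=vision.camera("scene");show(p,"s38",(330,200),(65,50),6)
s=manip.sense();print(wj(s["ee_pos"]),s["contact_force"])
E
```

```text
[-107.79976404 -211.53295318   61.64334171] [-5.08646323 -0.43783521 -1.35292401]
```

View pics/s38.png

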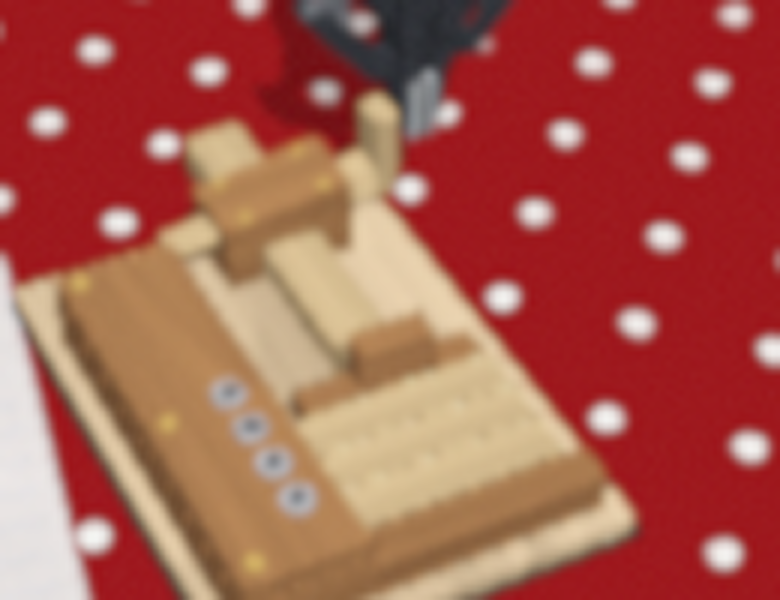

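Meeting the bar. Push on to about 15 N.

>>> carry_out([
  {"spin": 0, "offset": [0, 0.05, 0], "claw": 0},
  {"spin": 0, "offset": [0, 0, 0], "claw": 0},
])

```text
clock: 52.05
ee_pos: [0.4909, -0.0291, 0.0616]
eef_rot: [-0.001, 0.716, 0.698, -0.001]
contact_force: [-8.9, 0.6, 1.4]
grip_width: 0.0001
```

>>> carry_out([
  {"spin": 0, "offset": [0, 0.04, 0], "claw": 0},
  {"spin": 0, "offset": [0, 0, 0], "claw": 0},
])

```text
clock: 52.22
ee_pos: [0.4916, -0.0291, 0.0615]
eef_rot: [-0.001, 0.716, 0.698, -0.001]
contact_force: [-12.7, -0.1, 3.3]
grip_width: 0.0001
```

>>> carry_out([
  {"spin": 0, "offset": [0, 0.04, 0], "claw": 0},
  {"spin": 0, "offset": [0, 0, 0], "claw": 0},
  {"spin": 0, "offset": [0, 0, 0], "claw": 0},
])

```text
clock: 52.47
ee_pos: [0.4922, -0.0291, 0.0614]
eef_rot: [-0.002, 0.716, 0.699, -0.001]
contact_force: [-15.4, 0.3, 4.8]
grip_width: -0.0001
```

>>> carry_out([
  {"spin": 0, "offset": [0, 0.02, 0], "claw": 0},
  {"spin": 0, "offset": [0, 0, 0], "claw": 0},
  {"spin": 0, "offset": [0, 0, 0], "claw": 0},
])

```text
clock: 52.72
ee_pos: [0.4924, -0.0291, 0.0614]
eef_rot: [-0.002, 0.716, 0.699, -0.002]
contact_force: [-17.2, 0.0, 7.0]
grip_width: -0.0002
```

Jammed with 17 N. Withdraw, rise, and check.

>>> carry_out([
  {"spin": 0, "offset": [0, -0.4, 0], "claw": 0},
  {"spin": 0, "offset": [0, -0.8, 0], "claw": 0},
  {"spin": 0, "offset": [0, -0.8, -0.5], "claw": 0},
  {"spin": 0, "offset": [0, -0.8, -1], "claw": 0},
  {"spin": 0, "offset": [-1, 0, -1], "claw": 0},
  {"spin": 0, "offset": [-1, 0, -1], "claw": 0},
  {"spin": 0, "offset": [-1, 0, 0], "claw": 0},
  {"spin": 0, "offset": [-1, 0, 0], "claw": 0},
  {"spin": 0, "offset": [-1, 0, 0], "claw": 0},
  {"spin": 0, "offset": [-1, 0, 0], "claw": 0},
])

```text
clock: 53.55
ee_pos: [0.421, -0.179, 0.1501]
eef_rot: [0.001, 0.716, 0.698, 0.0]
contact_force: [0.0, 0.4, -0.5]
grip_width: -0.0
```

>>> carry_out([
  {"spin": 0, "offset": [-1, 0, 0], "claw": 0},
  {"spin": 0, "offset": [-1, 0, 0], "claw": 0},
  {"spin": 0, "offset": [-1, 0, 0], "claw": 0},
  {"spin": 0, "offset": [0, 0, 0], "claw": 0},
])

```text
clock: 53.88
ee_pos: [0.419, -0.256, 0.1498]
eef_rot: [0.001, 0.716, 0.698, 0.0]
contact_force: [0.8, 0.5, -0.2]
grip_width: -0.0
```

```bash
python3 - <<'E'
from h import *
p=vision.camera("scene");show(p,"s40",(320,215),(65,50),6)
t=vision.camera("top");show(t,"t40",(315,188),(60,45),6); cv2.imwrite("pics/t40f.png",t["img"][:,:,::-1])
b=battens(t)
W=cloud(t); Jc=wj(W)
m=(Jc[...,0]>-70)&(Jc[...,0]<30)&(Jc[...,1]<-3)&(Jc[...,1]>-69)
print("pack top z",np.percentile(W[m][:,2],[5,50,95]))
mt=(abs(Jc[...,1]+211)<9)&(Jc[...,2]>72)&(Jc[...,2]<95)&(Jc[...,0]<-70)&(Jc[...,0]>-140)
print("tab",Jc[mt].mean(0) if mt.any() else None)
E
```

```text
374 691.2 -428.2 150 29 ang 21.2 [ 91. 167.  93.] z 0.0234 0.93
271 581.8 121.0 22 111 ang -0.8 [243. 222. 167.] z 0.0356 0.86
380 685.7 464.6 27 149 ang -56.7 [112. 174. 172.] z 0.0237 0.83
282 582.4 146.3 23 112 ang -0.9 [243. 222. 167.] z 0.036 0.6
253 583.0 171.2 22 112 ang -0.7 [242. 219. 164.] z 0.0358 0.53
669 564.7 0.9 217 92 ang 86.0 [217. 184. 135.] z 0.0326 0.46
pack top z [0.03140097 0.03587515 0.04013931]
tab [ -85.80354462 -210.34269662   80.43798329]
```

View pics/s40.png

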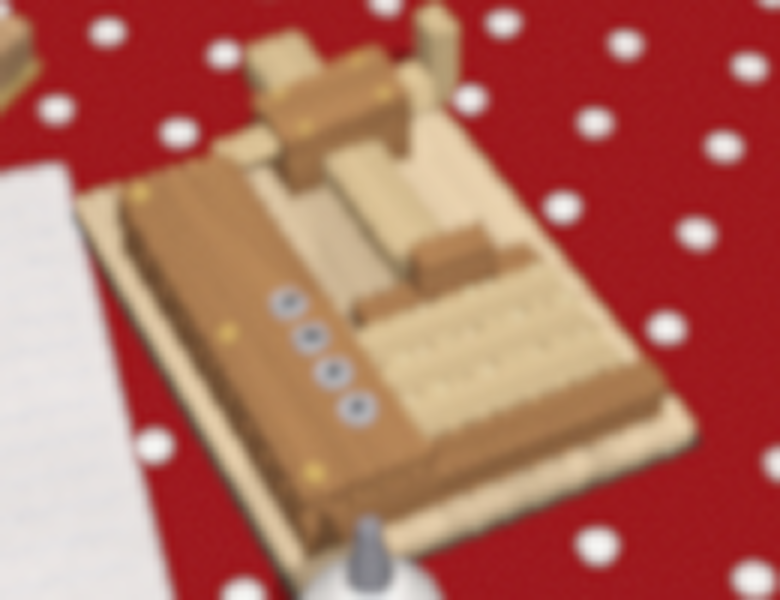

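View pics/t40.png

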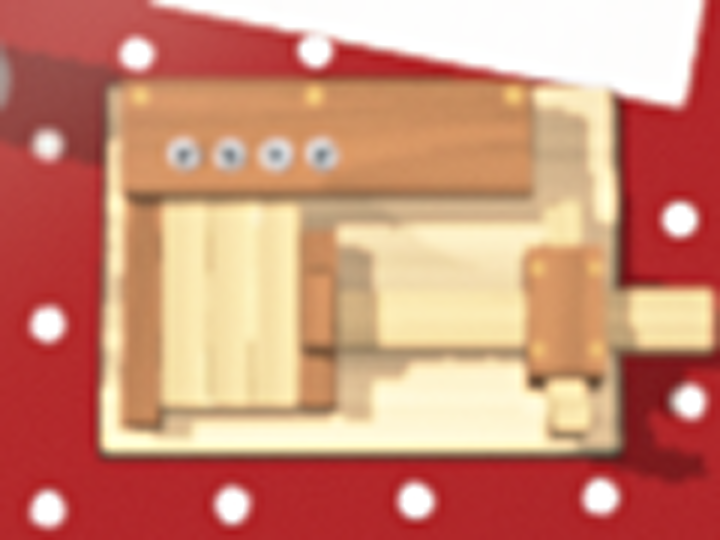

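View pics/t40f.png

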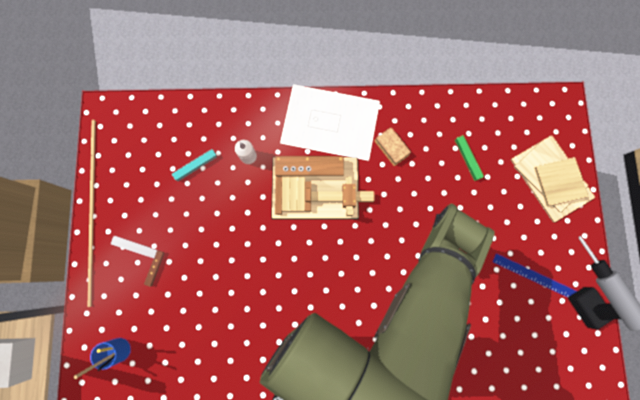

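```bash
python3 - <<'E'
from h import *
print(manip.sign_off())
E
```

```text
the job is handed in; nothing more can be done
None
```

The drilling jig is ready: all three battens on the table are clamped in it, and I handed the job in at about 54 s of the 210 s allowed. No fourth batten was in view. I left the coloured look-alikes alone.

- **Wedge and jaw:** I pulled the thumb wedge back until it hit its stop, then opened the jaw. It stopped at about 160 mm because a gripper finger touched the bridle. The sideways force there briefly read 43 N, above the 40 N limit on arm or gripper-body contact. I take it that the finger did the pressing and not the gripper's body, but I could not confirm that. I then backed the jaw off to about 155 mm.
- **Battens:** Each one went in flat under the bridge until it pressed on the end stop with 13 to 29 N.
- **Closing:** I closed the jaw on the battens until it resisted with 30 N. I then pushed the wedge in to 17 N; it ended about 2–3 mm past where it met the bar.

**Last checks:** The pictures show the battens side by side against the fence with no gap visible. Their near ends are flush, the tops are at about 36 mm as they should be, and the wedge stays in. The batten spacing measured from the depth image was 25 mm instead of 24 mm, and the wedge tab read about 4 mm further in than its nominal jammed position. The spacing difference is within camera error; the tab reading fits the wedge's own travel of up to 4 mm past the bar. The arm kept clear of the glue bottle, sanding block and try square, and they look unmoved in the last picture, though I did not measure their positions.

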